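# Wind out the press carriage and change the stamp die

## Robot

A 6-joint arm with a two-finger parallel gripper is mounted at the origin on the work surface. World frame = base frame: x ahead of the robot, y to its left, z up, the work surface at z = 0. Lengths are in m, angles in rad, forces in N, time in s.
With the tool pointing down it reaches from about 0.325 to 1 m from the base axis. Payload 5.1 kg.
Tool frame: the origin (TCP) lies midway between the tips of the shut fingers; the grasp point (between the pads) lies 19 mm behind it; z points along the fingers, y is the direction in which the jaws open and shut (so a half turn about z gives the same grasp; the last joint's range is limited). The gripper opens to 85 mm and grips with 20 to 120 N. Pads are 22 mm wide; open, the fingers measure 114 mm over their backs; the gripper's body (76 mm by 85 mm) begins 54 mm behind the grasp point. The pads swing forward as they close: fully open they stand 13 mm farther back than shut.
Start: joints at [1.079, 0.124, 1.65, -0, 1.367, -0.083], TCP at [0.258, 0.596, 0.231] pointing down, gripper open.
Joint ranges: [-2.61, 2.61], [-1.02, 2.33], [0.03, 2.71], [-1.35, 4.49], [0.32, 2.68], [-2.91, 2.91]. Speed limits (rad/s): [2.57, 2.57, 3.14, 3.14, 3.14, 3.14].

## Interface

Orientations are given as a 3x3 rotation matrix whose columns are the frame's x, y, z axes.
In Python, from plant import manip gives the robot as it stands.
- The arm moves only by the tool step_arm, never from a script. Its argument "steps" is a list of rows, each a list of 7 numbers: the turn, a rotation vector about the tool's x, y, z as a fraction of full scale, then the shift along the tool's x, y, z as a fraction of full scale, then the gripper's target within -1 to 1 (fully open at 1, half-way at 0, shut at -1). In form: [[rx, ry, rz, x, y, z, gripper], ...]. A call has 1 to 20 rows; each row is the pose to reach, as a shift and turn from the pose measured when the call began, along the tool's axes at that moment; what a row does not reach only later rows make up. Full scale, the value 1, is 0.15 m for a shift and pi/2 rad for a turn. A row lasts 1/10 s, in which the tool goes at most 50 mm and 8.59 degrees, less where a joint would pass 70% of its speed; a pose out of reach is approached as far as the arm can. A call with a number of a shift or a turn outside -1 to 1 is refused whole. A call with a gripper value outside its range is refused whole. The fingers move at their own pace and stop on an object; "newtons" is the grip in N (left out, the last holds). Time passes only in rows, so rows that repeat a pose let the fingers close. It gives the time, the measured TCP pose, the force and the opening at its end, in the units of the state.
- manip.observe(): the state, without advancing time (a new reading comes with each control period).
- manip.grab_frame(name): name is "scene" or "top"; returns (picture, depth): 400x640x3 uint8, red, green, blue; 400x640 float32, m along the optical axis (not along the pixel's ray), 0 where there is no reading.
- manip.calibration(name): a dict with "K" (3x3 intrinsics, pixels), "k1" (the pictures are not rectified: a ray, as slopes to the right and down, at radius r is drawn at 1 + k1 r^2 times it, then the intrinsics apply), "R" (3x3) and "t" (3): a world point X has camera coordinates R X + t. Camera axes: x right, y down, z forward; pixel columns grow to the right and rows downward; lengths in m; the calibration is good to about 2 mm. A picture is of the moment at which its call begins. calibration takes no time and is no camera call.
- manip.job_done(): hands the job in, once; it reports no verdict.
Trained networks look in the newest picture that a camera, given by its name, has taken for a name from the list of things; names that differ only in an ending like _2 or _b are one class to them, and where a whole thing is asked for, a point or a joint stands for the part that bears it (a point fixed in the world has none). Each returns a list of dicts, best first, with "score" (0 to 1); they miss things now and then, are a little off and sometimes report something else, mostly with a low value. They report only what shows in the picture. A call takes as long as a camera call.
- manip.boxes_of(camera, name): "pixel" ([column, row] in pixels, amid what is visible of it).
- manip.silhouettes(camera, name): "mask" (400x640 bool, what is visible of it) and "pixel" ([column, row] in pixels, amid what is visible of it).
- manip.tip_of(camera, name): "pixel" ([column, row] in pixels: a listed point, or the origin of a listed thing).
The state is a dict: "time": time; "joint_pos": joint angles; "dq": joint speeds; "joint_torque": joint torques, N m; "tool_pos": TCP position; "tcp_rot": TCP orientation; "wrist_force": force on the tool from outside, world axes, zero at the start; "wrist_torque": the same for the moment, N m; "grip_width": finger opening in m.
Only numpy, scipy, OpenCV 4.12 (cv2) and the standard library are available. Lean on these libraries where they do the work, as an engineer would, in place of code of your own. Each camera call takes 0.05 s, during which the arm holds its last target.

## Task

Turn the black handwheel of the green stamping press clockwise (several grasps) to wind the carriage out from under the press head until its yellow pointer lines up with the red flag on the rail, and leave it there. Then turn the orange-gripped die anticlockwise about a quarter turn until it unlocks, lift it straight out, and hang it in the die rack at the free place, over the red disc, its flange flat on both rails. Do not drop the die, and leave the spare dies, the stacks of clay discs and the brush where they are.

Things in the scene. Friction and masses are not known exactly. Their poses are not given: they have to be found in the camera images.
- wheel (a joint): angle of the handwheel (rad), 0 at the start, growing as it turns clockwise seen from above; range 0 to 5. Stiff enough to stay where it is left; about 4 N at the rim turns it. It winds the carriage out by 34 mm per rad through rack and pinion.
- wheel_hub (a point): centre of the black handwheel, in the plane of its rim (155 mm above the table), axis vertical. Rim: round bar 16 thick on a circle of radius 65; hub radius 16; three steel spokes 10 thick at 0, 120 and 240 degrees from this frame's x axis; the frame turns with the wheel. Free for 60 mm below the rim. Pinch the rim from above between two spokes, one finger inside, one outside.
- pointer (a point): line of the yellow pointer on the far (+x) side of the carriage, over the rail; 78 mm in its +x from socket. The carriage (90 x 90, top 80 mm above the table) moves along the -y axis of this frame as the wheel turns clockwise.
- flag: red flag, a 4 mm thick, 16 high upright blade clipped on the aluminium rail beside the carriage; origin at the middle of its foot on the rail top (80 mm above the table); axes parallel to the carriage's. The pointer is on it when pointer has y = 0 in this frame; it is 120 to 150 mm of travel from the start. It can be overrun.
- socket (a point): centre of the die socket in the carriage's top face; carriage moves along -y. Slot 42 long in y, 20 wide in x, in a 10 mm plate over a hollow; the die's cross bar passes when parallel to y within 0.2 rad. Stops let the bar turn only anticlockwise from along x (locked) to along y (free). At the start a steel ram (radius 35) stands 14 mm above the die; its green arm is 205 mm high.
- die: the loose stamp die, 0.3 kg: brass flange dia 64, 8 thick; on top an orange bar grip 40 long in x, 14 wide, 30 tall (top 38 above the origin); below, a shaft dia 16 and a cross bar 36 long in x, 12 wide, 12 to 22 below the origin. Origin: centre of the flange's underside, z up. Starts seated at socket, locked, its x 0.2 to 0.5 rad anticlockwise of the socket's x.
- rack: wooden die rack: base 270 (x) x 92 (y) x 10, two rails along x, tops 50 mm above the table, 46 clear between them; origin under its centre. Three places at x = -80, 0, 80 in its frame. Dies hang with the flange on both rails and the bar between them, at any yaw.
- place: red disc dia 36, 2 thick, lying on the rack's base between the rails under the free place; origin at the centre of its underside, 10 mm above the table (40 mm below the rail tops).
- spare_a: spare die in the rack, same shape and sizes as die but with a blue grip. Leave alone.
- spare_b: spare die in the rack, same shape and sizes as die but with a grey grip. Leave alone.
- stack_1: a loose stack of 6 round white biscuit discs, dia 60, 42 high, standing on a plywood ware board; origin at the centre of its underside. Leave alone.
- stack_2: a loose stack of 4 round white biscuit discs, dia 60, 28 high, standing on a plywood ware board; origin at the centre of its underside. Leave alone.
- stack_3: a loose stack of 5 round white biscuit discs, dia 60, 35 high, standing on a plywood ware board; origin at the centre of its underside. Leave alone.
- stack_4: a loose stack of 7 round white biscuit discs, dia 60, 49 high, standing on a plywood ware board; origin at the centre of its underside. Leave alone.
- brush: a loose brush lying on the table between the robot and the press, along its x axis. Leave alone.

How it is judged:
By the outcome, as a careful person would: the job done as asked, in the order asked, and still so for the second after the job is handed in, with the robot touching nothing.
It also fails if it takes over 72 s, if anything falls off the work surface, if the arm or the gripper's body presses on something with over 40 N, if the wrist force passes 120 N, or if a joint passes its speed limit or range.

## Working session

There is one attempt and no reset: what is moved stays moved. The work goes in short steps, Python scripts to look and compute and a tool call to move; the robot and the scene stay as the last step left them, time stands still between calls to the robot, and variables do not carry over. Pictures are saved under pics/ and viewed, and the job is handed in when it is done.

Besides the shell and the picture viewer there is one more tool, called after "Emit:" by a JSON object that holds its "method" and its "body", one argument or row to a line. step_arm: Moves the arm, as the interface text tells. Shift numbers are shares of 0.15 m and turn numbers shares of pi/2 rad, none past 1 either way. Its arguments: {"type":"object","properties":{"steps":{"type":"array","items":{"type":"array","items":{"type":"number","minimum":-1,"maximum":1}}},"newtons":{"type":"number"}},"required":["steps"]}

```bash
ls; mkdir -p pics
cat > h.py <<'E'
import numpy as np, cv2
from plant import manip
def grab(cam,fn=None):
    p,d=manip.grab_frame(cam)
    if fn: cv2.imwrite('pics/'+fn,p[:,:,::-1])
    return p,d
def ray(cam,px):
    c=manip.calibration(cam);K=np.array(c['K']);k1=c['k1']
    u=np.array(px,float); xd=(u[0]-K[0,2])/K[0,0]; yd=(u[1]-K[1,2])/K[1,1]
    rd=np.hypot(xd,yd); r=rd
    for _ in range(30): r=rd/(1+k1*r*r)
    s=r/rd if rd>0 else 1
    return np.array([xd*s,yd*s,1.])
def at_z(cam,px,z):
    c=manip.calibration(cam);R=np.array(c['R']);t=np.array(c['t'])
    o=-R.T@t; d=R.T@ray(cam,px); return o+d*(z-o[2])/d[2]
def at_d(cam,px,d):
    c=manip.calibration(cam);R=np.array(c['R']);t=np.array(c['t'])
    return R.T@(ray(cam,px)*d-t)
def proj(cam,X):
    c=manip.calibration(cam);K=np.array(c['K'])
    x=np.array(c['R'])@np.array(X)+np.array(c['t']); x=x/x[2]; r2=x[0]**2+x[1]**2
    f=1+c['k1']*r2
    return np.array([K[0,0]*x[0]*f+K[0,2],K[1,1]*x[1]*f+K[1,2]])
E
python3 - <<'E'
from h import *
np.set_printoptions(precision=4,suppress=True)
s=manip.observe(); print(s)
for cam in ['top','scene']:
    p,d=grab(cam,cam+'0.png')
    c=manip.calibration(cam); print(cam,-np.array(c['R']).T@np.array(c['t']),c['K'][0][0],c['k1'])
    for n in ['wheel_hub','pointer','flag','socket','die','rack','place','spare_a','stack_1','brush']:
        for r in manip.tip_of(cam,n)[:4]:
            px=r['pixel']; i,j=int(round(px[1])),int(round(px[0]))
            dd=d[min(max(i,0),399),min(max(j,0),639)]
            print(n,round(r['score'],2),np.round(px,1),at_d(cam,px,dd) if dd>0 else None)
E
```

```text
pics
{'time': 0.0, 'joint_pos': array([ 1.0794,  0.1245,  1.6517, -0.    ,  1.3675, -0.0826]), 'dq': array([ 0.0007,  0.0012, -0.001 ,  0.0003, -0.001 ,  0.0009]), 'joint_torque': array([ -0.0025, -42.3603, -36.5449,  -0.0002,   0.0068,  -0.    ]), 'tool_pos': array([0.2581, 0.5959, 0.23  ]), 'tcp_rot': array([[-0.9176,  0.3975, -0.001 ],
       [ 0.3975,  0.9176, -0.0019],
       [ 0.0002, -0.0021, -1.    ]]), 'wrist_force': array([ 0.1501, -0.647 ,  0.0293]), 'wrist_torque': array([ 0.0285,  0.0133, -0.0038]), 'grip_width': 0.08519305162106011}
top [0.3914 0.0683 1.3178] 401.4146702485176 -0.06494373291424028
wheel_hub 0.94 [267.  172.5] [0.5486 0.2203 0.1669]
pointer 0.83 [309.6 154.2] [0.5977 0.0972 0.2044]
flag 0.39 [359.9 158. ] [ 0.6131 -0.0574  0.075 ]
socket 0.58 [313.  179.1] [0.5277 0.0861 0.2024]
rack 0.95 [430.2 196. ] [ 0.5002 -0.2855  0.0506]
place 0.5 [433.4 219.1] [ 0.428  -0.3062  0.0139]
spare_a 0.73 [435.5 170.7] [ 0.5757 -0.2909  0.0919]
spare_a 0.67 [437.4 196.4] [ 0.4962 -0.2975  0.0884]
stack_1 0.91 [183.2 175.5] [0.548  0.501  0.0622]
stack_1 0.9 [211.3 214.8
[... 237 characters left out ...]
440582
wheel_hub 0.6 [365.2 215.2] [0.549  0.2299 0.1658]
pointer 0.68 [302.4 234.6] [0.6558 0.116  0.1384]
flag 0.41 [257.9 215.6] [ 0.6175 -0.0436  0.0875]
socket 0.59 [314.8 216.7] [0.5619 0.0973 0.1042]
die 0.53 [316.8 217.5] [0.5596 0.102  0.1015]
die 0.49 [363.  217.4] [0.5582 0.2284 0.1658]
place 0.34 [364.7 215.4] [0.5499 0.229  0.1654]
spare_a 0.62 [194.2 186. ] [ 0.5878 -0.2873  0.0595]
spare_a 0.58 [210.6 172.4] [ 0.5142 -0.2866  0.0555]
stack_1 0.95 [428.5 288.3] [0.5866 0.4242 0.0447]
stack_1 0.81 [443.3 253.1] [0.4595 0.4199 0.0384]
stack_1 0.72 [479.7 270.4] [0.4811 0.5166 0.0528]
stack_1 0.68 [467.9 298.9] [0.5842 0.5151 0.0634]
brush 0.54 [318.8 184.4] [0.5422 0.098  0.2022]
```

View pics/top0.png

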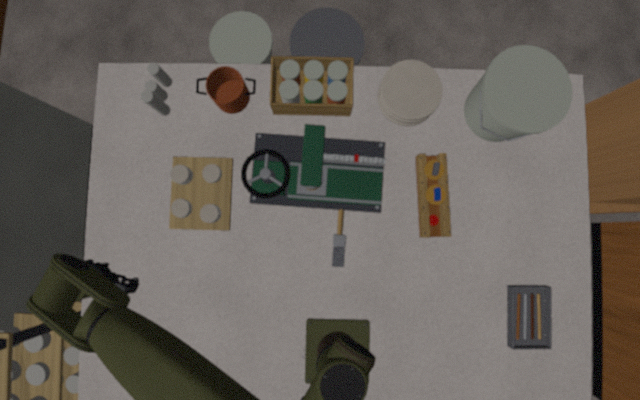

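View pics/scene0.png

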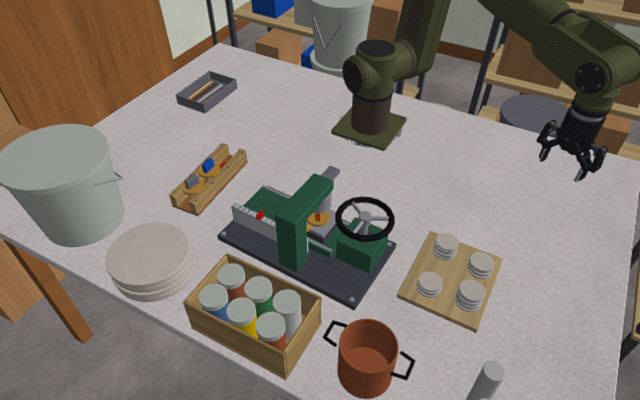

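Run:
```python
import cv2
a=cv2.imread('pics/top0.png')[100:260,230:390]; cv2.imwrite('pics/t0z.png',cv2.resize(a,(600,600),interpolation=cv2.INTER_CUBIC))
a=cv2.imread('pics/scene0.png')[150:290,230:410]; cv2.imwrite('pics/s0z.png',cv2.resize(a,(760,591),interpolation=cv2.INTER_CUBIC))
```

```text
(no output)
```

View pics/t0z.png

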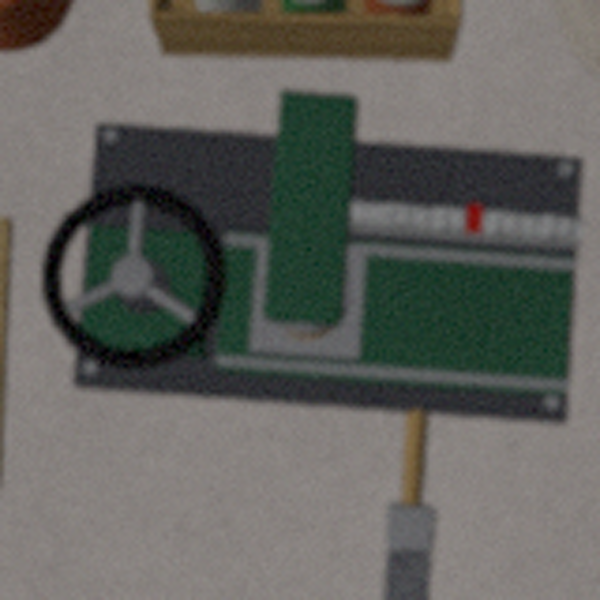

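View pics/s0z.png

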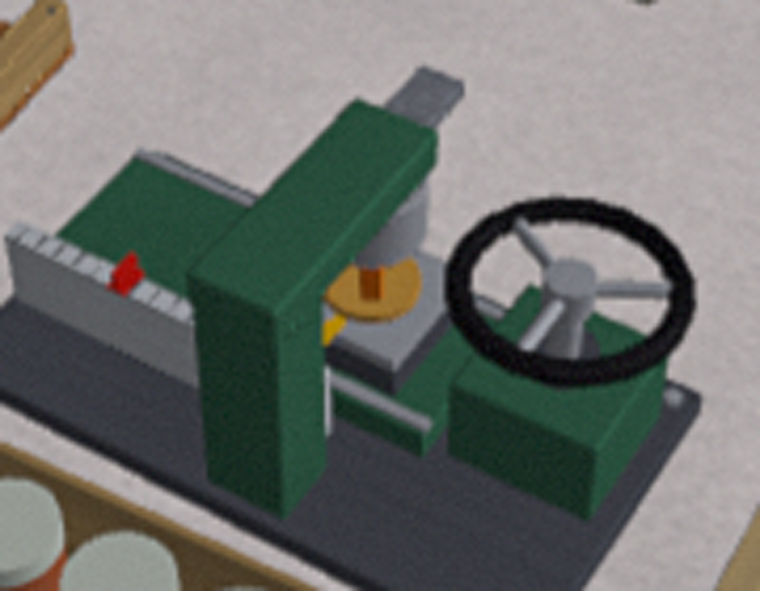

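Run:
```python
from h import *
np.set_printoptions(precision=4,suppress=True)
p,d=grab('top')
P=np.zeros((400,640,3))
m=manip.silhouettes('top','wheel_hub')
for r in m[:2]:
    M=r['mask']; ys,xs=np.nonzero(M); print(r['score'],M.sum(),xs.min(),xs.max(),ys.min(),ys.max())
M=m[0]['mask']
# dark ring fit: points at rim height dark
g=p.astype(int).sum(2)
ys,xs=np.nonzero(M&(g<120))
W=np.array([at_z('top',(x,y),0.155) for x,y in zip(xs,ys)])[:,:2]
from scipy.optimize import least_squares
def f(v): return np.hypot(W[:,0]-v[0],W[:,1]-v[1])-v[2]
r=least_squares(f,[.545,.22,.065],loss='soft_l1',f_scale=.003); print(r.x,np.abs(f(r.x)).mean(),len(W))
c=r.x
# spokes: bright pixels at radius 25-52 mm
A=[]
for y in range(145,200):
  for x in range(240,296):
    w=at_z('top',(x,y),0.158)[:2]-c[:2]; rr=np.hypot(*w)
    if .03<rr<.05: A.append((np.degrees(np.arctan2(w[1],w[0])),g[y,x]))
A=np.array(A); b=np.round(A[:,0]/10)
for k in sorted(set(b)): print(int(k*10),A[b==k,1].mean().round(),end=' | ')
# rail direction: red flag in top
hsv=cv2.cvtColor(p,cv2.COLOR_RGB2HSV)
red=((hsv[...,0]<8)|(hsv[...,0]>172))&(hsv[...,1]>150)&(hsv[...,2]>70)
n,l,st,ce=cv2.connectedComponentsWithStats(red.astype(np.uint8))
for i in range(1,n):
    if st[i,4]>3: print(st[i],ce[i],at_z('top',ce[i],.09),at_z('top',ce[i],.012))
for q in [(257,135),(385,138),(250,204),(381,211)]: print('base',q,d[q[1],q[0]],at_z('top',q,at_d('top',q,d[q[1],q[0]])[2]))
```

```text
0.77 996 241 290 150 198
0.41 322 171 192 199 217
[0.5471 0.2262 0.0648] 0.0036110378465722733 643Traceback (most recent call last):
  File "<stdin>", line 21, in <module>
  File "h.py", line 16, in at_z
    o=-R.T@t; d=R.T@ray(cam,px); return o+d*(z-o[2])/d[2]
                    ~~~^^^^^^^^
  File "h.py", line 8, in ray
    c=manip.calibration(cam);K=np.array(c['K']);k1=c['k1']
ValueError: time passes only in moves, steps and waits
```

```bash
python3 - <<'E'
s=open('h.py').read()
s=s.replace("manip.calibration(cam)","C(cam)").replace("def grab","_c={}\ndef C(n):\n    if n not in _c: _c[n]=manip.calibration(n)\n    return _c[n]\ndef grab",1)
open('h.py','w').write(s)
E
python3 - <<'E'
from h import *
np.set_printoptions(precision=4,suppress=True)
p,d=grab('top')
g=p.astype(int).sum(2)
c=np.array([.5471,.2262])
A=[]
for y in range(145,200):
  for x in range(240,296):
    w=at_z('top',(x,y),0.155)[:2]-c[:2]; rr=np.hypot(*w)
    if .03<rr<.05: A.append((np.degrees(np.arctan2(w[1],w[0])),g[y,x]))
A=np.array(A); b=np.round(A[:,0]/10)
for k in sorted(set(b)): print(int(k*10),A[b==k,1].mean().round(),end=' | ')
hsv=cv2.cvtColor(p,cv2.COLOR_RGB2HSV)
red=((hsv[...,0]<8)|(hsv[...,0]>172))&(hsv[...,1]>150)&(hsv[...,2]>70)
n,l,st,ce=cv2.connectedComponentsWithStats(red.astype(np.uint8))
for i in range(1,n):
    if st[i,4]>3: print(st[i],ce[i],at_z('top',ce[i],.09),at_z('top',ce[i],.012))
for q in [(259,138),(382,142),(253,200),(378,208)]: print('base',q,at_d('top',q,d[q[1],q[0]]))
# depth-based ram/carriage edges
p2,d2=grab('scene')
c2=C('scene')
for cam,dd,pp in [('top',d,p),('scene',d2,p2)]:
    K=np.array(C(cam)['K'])
    r=manip.tip_of(cam,'socket')
    print(cam,[(q['score'],q['pixel'],at_z(cam,q['pixel'],.08)) for q in r])
    print(cam,[(q['score'],at_z(cam,q['pixel'],.08)) for q in manip.tip_of(cam,'pointer')])
    print(cam,[(q['score'],at_z(cam,q['pixel'],.155)) for q in manip.tip_of(cam,'wheel_hub')])
    print(cam,[(q['score'],at_z(cam,q['pixel'],.08)) for q in manip.tip_of(cam,'die')])
    print(cam,[(q['score'],at_z(cam,q['pixel'],.08)) for q in manip.tip_of(cam,'flag')])
hs=cv2.cvtColor(p2,cv2.COLOR_RGB2HSV)
ye=(hs[...,0]>20)&(hs[...,0]<32)&(hs[...,1]>200)
ye[:210]=0; ye[:,:280]=0;ye[240:]=0;ye[:,330:]=0
ys,xs=np.nonzero(ye); print(list(zip(xs,ys)))
E
```

```text
-180 139.0 | -170 137.0 | -160 140.0 | -150 137.0 | -140 143.0 | -130 253.0 | -120 242.0 | -110 145.0 | -100 134.0 | -90 136.0 | -80 136.0 | -70 135.0 | -60 135.0 | -50 137.0 | -40 132.0 | -30 133.0 | -20 140.0 | -10 163.0 | 0 268.0 | 10 175.0 | 20 132.0 | 30 134.0 | 40 132.0 | 50 154.0 | 60 214.0 | 70 250.0 | 80 254.0 | 90 271.0 | 100 265.0 | 110 277.0 | 120 245.0 | 130 149.0 | 140 134.0 | 150 142.0 | 160 135.0 | 170 140.0 | 180 147.0 | [227  72   2   4   4] [227.5  73.5] [0.8745 0.3677 0.09  ] [0.9052 0.3867 0.012 ]
[230  74   3   3   4] [231.25  74.75] [0.8705 0.3555 0.09  ] [0.9009 0.3737 0.012 ]
[355 154   3   7  20] [356.05 157.15] [ 0.6128 -0.0439  0.09  ] [ 0.6268 -0.051   0.012 ]
[430 214   9  12  86] [433.5814 219.686 ] [ 0.4241 -0.2849  0.09  ] [ 0.4262 -0.3073  0.012 ]
base (259, 138) [0.6826 0.2699 0.0202]
base (382, 142) [ 0.6776 -0.1351  0.0209]
base (253, 200) [0.4781 0.2833 0.014 ]
base (378, 208) [ 0.46   -0.1227  0.026 ]
top [(0.71, [313.8, 179.0], array([0.5431, 0.0856, 0.08  ]))]
top [(0.78, array([0.6115, 0.0903, 0.08  ]))]
top [(0.71, array([0.5448, 0.2249, 0.1
[... 340 characters left out ...]
087 , 0.08  ])), (0.25, array([ 0.5259, -0.2729,  0.08  ]))]
scene [(0.44, array([ 0.608 , -0.0464,  0.08  ])), (0.38, array([ 0.577 , -0.2347,  0.08  ]))]
[(np.int64(310), np.int64(224)), (np.int64(309), np.int64(225)), (np.int64(310), np.int64(225)), (np.int64(311), np.int64(225)), (np.int64(308), np.int64(226)), (np.int64(309), np.int64(226)), (np.int64(310), np.int64(226)), (np.int64(307), np.int64(227)), (np.int64(308), np.int64(227)), (np.int64(309), np.int64(227)), (np.int64(310), np.int64(227)), (np.int64(307), np.int64(228)), (np.int64(308), np.int64(228)), (np.int64(309), np.int64(228)), (np.int64(307), np.int64(229)), (np.int64(308), np.int64(229)), (np.int64(307), np.int64(230))]
```

Run:
```python
from h import *
from scipy.optimize import least_squares
np.set_printoptions(precision=4,suppress=True)
for cam in ['top','scene']:
    p,d=grab(cam); m=manip.silhouettes(cam,'wheel_hub')[0]
    g=p.astype(int).sum(2)
    thr=120 if cam=='top' else 110
    D=(g<thr).astype(np.uint8)
    ce=proj(cam,[.547,.226,.155]); 
    ys,xs=np.nonzero(D)
    W=np.array([at_z(cam,(x,y),0.155)[:2] for x,y in zip(xs,ys) if abs(x-ce[0])<45 and abs(y-ce[1])<40])
    rr=np.hypot(*(W-[.547,.226]).T); W=W[(rr>.05)&(rr<.08)]
    f=lambda v: np.hypot(W[:,0]-v[0],W[:,1]-v[1])-v[2]
    r=least_squares(f,[.547,.226,.065],loss='soft_l1',f_scale=.004); print(cam,m['score'],len(W),r.x,np.abs(f(r.x)).mean())
```

```text
top 0.94 777 [0.5475 0.226  0.065 ] 0.004652537245163617
scene 0.96 767 [0.5483 0.2281 0.0651] 0.003997829685158298
```

```bash
cat >> h.py <<'E'
def go(pos,yaw=None):
    """print fraction row to get to pos with tool-y world angle yaw(deg), pointing down"""
    s=manip.observe(); R=np.array(s['tcp_rot']); d=R.T@(np.array(pos)-s['tool_pos'])
    if yaw is None: rv=np.zeros(3)
    else:
        a=np.radians(yaw); T=np.array([[-np.sin(a),np.cos(a),0],[np.cos(a),np.sin(a),0],[0,0,-1]]).T
        rv=cv2.Rodrigues(R.T@T)[0].ravel()
    print('t',round(s['time'],2),'pos',np.round(s['tool_pos'],4),'yaw',round(float(np.degrees(np.arctan2(R[1,1],R[0,1]))),2),'F',np.round(s['wrist_force'],1),'grip',round(s['grip_width'],4),'q6',round(float(s['joint_pos'][5]),2))
    print('row',np.round(rv/(np.pi/2),3),np.round(d/.15,3))
E
python3 -c "
from h import *
go([.38,.40,.24],125)"
```

```text
t 2.0 pos [0.2584 0.5964 0.2313] yaw 66.58 F [-1.2 -0.5 -0.1] grip 0.0851 q6 -0.08
row [ 0.    -0.    -0.649] [-1.264 -0.879 -0.058]
```

Emit:
{"method": "step_arm", "body": {
  "steps": [
    [0, 0, -0.65, -0.95, -0.7, 0, 0],
    [0, 0, -0.65, -0.95, -0.7, 0, 0],
    [0, 0, -0.65, -0.95, -0.7, 0, 0],
    [0, 0, -0.65, -0.95, -0.7, 0, -0.05],
    [0, 0, -0.65, -0.95, -0.7, 0, -0.05],
    [0, 0, -0.65, -0.95, -0.7, 0, -0.05],
    [0, 0, -0.65, -0.95, -0.7, 0, -0.05]
  ],
  "newtons": 30
}}

```text
time: 2.7
tool_pos: [0.3477, 0.443, 0.2315]
tcp_rot: [[-0.816, -0.579, 0.0], [-0.579, 0.816, 0.0], [-0.0, 0.0, -1.0]]
wrist_force: [-0.1, -0.8, -0.9]
grip_width: 0.0407
```

```bash
python3 -c "
from h import *
go([.4831,.2304,.205],177)"
```

```text
t 2.7 pos [0.3477 0.443  0.2315] yaw 125.35 F [-0.1 -0.8 -0.9] grip 0.0407 q6 -1.38
row [-0.     0.    -0.574] [ 0.084 -1.678  0.176]
```

Emit:
{"method": "step_arm", "body": {
  "steps": [
    [0, 0, -0.57, 0.05, -0.9, 0.1, -0.05],
    [0, 0, -0.57, 0.05, -0.9, 0.1, -0.05],
    [0, 0, -0.57, 0.05, -0.9, 0.1, -0.05],
    [0, 0, -0.57, 0.05, -0.9, 0.1, -0.05],
    [0, 0, -0.57, 0.05, -0.9, 0.1, -0.05],
    [0, 0, -0.57, 0.05, -0.9, 0.1, -0.05],
    [0, 0, -0.57, 0.05, -0.9, 0.1, -0.05]
  ]
}}

```text
time: 3.4
tool_pos: [0.4199, 0.3283, 0.2166]
tcp_rot: [[-0.056, -0.998, 0.0], [-0.998, 0.056, 0.0], [-0.0, -0.0, -1.0]]
wrist_force: [0.3, 0.4, -0.4]
grip_width: 0.0408
```

```bash
python3 -c "
from h import *
go([.4831,.2304,.205],177)"
```

```text
t 3.4 pos [0.4199 0.3283 0.2166] yaw 176.81 F [ 0.3  0.4 -0.4] grip 0.0408 q6 -2.52
row [-0.     0.    -0.002] [ 0.629 -0.457  0.077]
```

Emit:
{"method": "step_arm", "body": {
  "steps": [
    [0, 0, 0, 0.629, -0.457, 0, -0.05],
    [0, 0, 0, 0.629, -0.457, 0.0, -0.05],
    [0, 0, 0, 0.629, -0.457, 0.0, -0.05],
    [0, 0, 0, 0.629, -0.457, 0.07, -0.05],
    [0, 0, 0, 0.629, -0.457, 0.07, -0.05]
  ]
}}

```text
time: 3.9
tool_pos: [0.4821, 0.23, 0.2042]
tcp_rot: [[-0.057, -0.998, -0.003], [-0.998, 0.057, -0.0], [0.0, 0.003, -1.0]]
wrist_force: [0.3, -0.5, -1.2]
grip_width: 0.0406
```

```bash
python3 -c "
from h import *
go([.4831,.2304,.136],177)
grab('top','t1.png');grab('scene','s1.png')
for n in ('t1','s1'):
    im=cv2.imread('pics/'+n+'.png'); im=im[100:260,200:400] if n=='t1' else im[130:290,280:480]
    cv2.imwrite('pics/'+n+'z.png',cv2.resize(im,(700,560)))
"
```

```text
t 3.9 pos [0.4821 0.23   0.2042] yaw 176.76 F [ 0.3 -0.5 -1.2] grip 0.0406 q6 -2.74
row [ 0.002 -0.    -0.003] [-0.003 -0.008  0.455]
```

View pics/s1z.png

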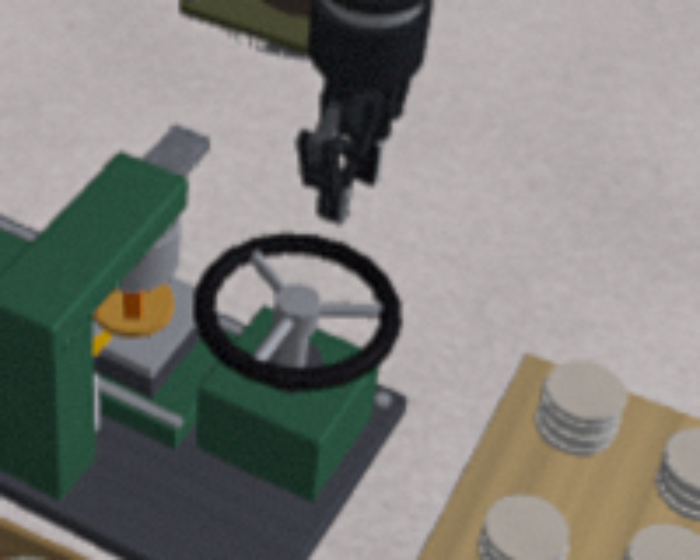

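View pics/t1z.png

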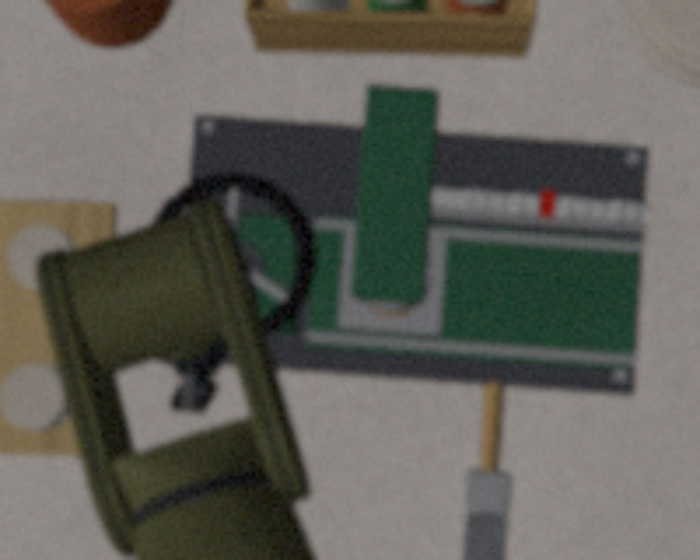

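The scene crop shows the open fingers standing above the rim on the robot side, clear of spokes. Next is lowering and pinching.

Emit:
{"method": "step_arm", "body": {
  "steps": [
    [0, 0, 0, 0, -0.008, 0.2, -0.05],
    [0, 0, 0, 0, -0.008, 0.35, -0.05],
    [0, 0, 0, 0, -0.008, 0.455, -0.05],
    [0, 0, 0, 0, -0.008, 0.455, -0.05],
    [0, 0, 0, 0, -0.008, 0.455, -1],
    [0, 0, 0, 0, -0.008, 0.455, -1],
    [0, 0, 0, 0, -0.008, 0.455, -1],
    [0, 0, 0, 0, -0.008, 0.455, -1],
    [0, 0, 0, 0, -0.008, 0.455, -1]
  ],
  "newtons": 30
}}

```text
time: 4.9
tool_pos: [0.4844, 0.2315, 0.1385]
tcp_rot: [[-0.055, -0.998, 0.002], [-0.998, 0.055, 0.002], [-0.002, -0.002, -1.0]]
wrist_force: [3.3, 2.3, 2.0]
grip_width: 0.0158
```

```bash
python3 -c "
from h import *
go([.4831,.2304,.136],177)
R=.065
for f in range(6,91,6):
    a=np.radians(f); print('[0,0,%.3f,%.3f,%.3f,0,-1]'%(f/90,-R*np.sin(a)/.15,-R*(1-np.cos(a))/.15),end=',')
"
```

```text
t 4.9 pos [0.4844 0.2315 0.1385] yaw 176.85 F [3.3 2.3 2. ] grip 0.0158 q6 -2.74
row [-0.001  0.001 -0.002] [0.008 0.008 0.017]
[0,0,0.067,-0.045,-0.002,0,-1],[0,0,0.133,-0.090,-0.009,0,-1],[0,0,0.200,-0.134,-0.021,0,-1],[0,0,0.267,-0.176,-0.037,0,-1],[0,0,0.333,-0.217,-0.058,0,-1],[0,0,0.400,-0.255,-0.083,0,-1],[0,0,0.467,-0.290,-0.111,0,-1],[0,0,0.533,-0.322,-0.143,0,-1],[0,0,0.600,-0.351,-0.179,0,-1],[0,0,0.667,-0.375,-0.217,0,-1],[0,0,0.733,-0.396,-0.257,0,-1],[0,0,0.800,-0.412,-0.299,0,-1],[0,0,0.867,-0.424,-0.343,0,-1],[0,0,0.933,-0.431,-0.388,0,-1],[0,0,1.000,-0.433,-0.433,0,-1],
```

Grip on the 16 mm rim. First try 30° and check forces.

Emit:
{"method": "step_arm", "body": {
  "steps": [
    [0, 0, 0.067, -0.045, -0.002, 0, -1],
    [0, 0, 0.133, -0.09, -0.009, 0, -1],
    [0, 0, 0.2, -0.134, -0.021, 0, -1],
    [0, 0, 0.267, -0.176, -0.037, 0, -1],
    [0, 0, 0.333, -0.217, -0.058, 0, -1],
    [0, 0, 0.333, -0.217, -0.058, 0, -1]
  ]
}}

```text
time: 5.5
tool_pos: [0.4953, 0.2632, 0.1386]
tcp_rot: [[-0.546, -0.838, 0.002], [-0.838, 0.546, 0.001], [-0.002, -0.001, -1.0]]
wrist_force: [2.5, -0.8, -1.1]
grip_width: 0.0158
```

```bash
python3 -c "
from h import *
go([.4831,.2304,.136],177)
s=manip.observe();p=s['tool_pos'][:2]-[.548,.227];print(np.hypot(*p),np.degrees(np.arctan2(p[1],p[0])))
"
```

```text
t 5.5 pos [0.4953 0.2632 0.1386] yaw 146.89 F [ 2.5 -0.8 -1.1] grip 0.0158 q6 -2.17
row [-0.001  0.001 -0.335] [ 0.227 -0.051  0.017]
0.06393827349221705 145.55000989224934
```

Emit:
{"method": "step_arm", "body": {
  "steps": [
    [0, 0, 0.067, -0.045, -0.002, 0, -1],
    [0, 0, 0.133, -0.09, -0.009, 0, -1],
    [0, 0, 0.2, -0.134, -0.021, 0, -1],
    [0, 0, 0.267, -0.176, -0.037, 0, -1],
    [0, 0, 0.333, -0.217, -0.058, 0, -1],
    [0, 0, 0.4, -0.255, -0.083, 0, -1],
    [0, 0, 0.467, -0.29, -0.111, 0, -1],
    [0, 0, 0.533, -0.322, -0.143, 0, -1],
    [0, 0, 0.6, -0.351, -0.179, 0, -1],
    [0, 0, 0.667, -0.375, -0.217, 0, -1],
    [0, 0, 0.733, -0.396, -0.257, 0, -1],
    [0, 0, 0.8, -0.412, -0.299, 0, -1],
    [0, 0, 0.867, -0.424, -0.343, 0, -1],
    [0, 0, 0.933, -0.431, -0.388, 0, -1],
    [0, 0, 1.0, -0.433, -0.433, 0, -1],
    [0, 0, 1.0, -0.433, -0.433, 0, -1],
    [0, 0, 1.0, -0.433, -0.433, 0, -0.05],
    [0, 0, 1.0, -0.433, -0.433, 0, -0.05],
    [0, 0, 1.0, -0.433, -0.433, 0, -0.05]
  ]
}}

```text
time: 7.4
tool_pos: [0.5851, 0.2823, 0.1389]
tcp_rot: [[-0.838, 0.545, 0.002], [0.545, 0.838, 0.001], [-0.001, 0.002, -1.0]]
wrist_force: [0.4, -0.5, 0.3]
grip_width: 0.0404
```

```bash
python3 -c "
from h import *
go([.585,.282,.2],57)
s=manip.observe();p=s['tool_pos'][:2]-[.548,.227];print(np.hypot(*p),np.degrees(np.arctan2(p[1],p[0])))
"
```

```text
t 7.4 pos [0.5851 0.2823 0.1389] yaw 56.97 F [ 0.4 -0.5  0.3] grip 0.0404 q6 -0.63
row [ 0.001  0.001 -0.   ] [-0.001 -0.001 -0.408]
0.06658951724404182 56.19063146194265
```

Emit:
{"method": "step_arm", "body": {
  "steps": [
    [0, 0, 0, 0, 0, -0.25, -0.05],
    [0, 0, 0, 0, 0, -0.42, -0.05],
    [0, 0, -0.67, 0, 0, -0.42, -0.05],
    [0, 0, -0.67, 0.375, -0.217, -0.42, -0.05],
    [0, 0, -0.67, 0.375, -0.217, -0.42, -0.05],
    [0, 0, -0.67, 0.375, -0.217, -0.42, -0.05],
    [0, 0, -0.67, 0.375, -0.217, -0.42, -0.05],
    [0, 0, -0.67, 0.375, -0.217, -0.42, -0.05],
    [0, 0, -0.67, 0.375, -0.217, -0.42, -0.05]
  ]
}}

```text
time: 8.3
tool_pos: [0.5198, 0.286, 0.2019]
tcp_rot: [[-0.886, -0.463, 0.003], [-0.463, 0.886, 0.002], [-0.003, 0.0, -1.0]]
wrist_force: [-0.5, 0.1, -0.6]
grip_width: 0.0404
```

Run:
```python
from h import *
go([.484,.232,.2],177)
p,d=grab('top','t2.png');p2,d2=grab('scene','s2.png')
a=cv2.resize(p[100:260,230:390][:,:,::-1],(400,400));b=cv2.resize(p2[140:300,230:390][:,:,::-1],(400,400))
cv2.imwrite('pics/c2.png',np.hstack([a,b]))
for cam in ['top','scene']:
  for n,z in [('pointer',.08),('flag',.08),('socket',.08)]:
    print(cam,n,[(q['score'],q['pixel'],at_z(cam,q['pixel'],z).round(4)) for q in manip.tip_of(cam,n)])
```

```text
t 8.3 pos [0.5198 0.286  0.2019] yaw 117.56 F [-0.5  0.1 -0.6] grip 0.0404 q6 -1.64
row [-0.001  0.002 -0.66 ] [ 0.378 -0.208  0.012]
top pointer [(0.8, [332.4, 153.4], array([0.6248, 0.0293, 0.08  ]))]
top flag [(0.6, [356.3, 158.5], array([ 0.6103, -0.0456,  0.08  ]))]
top socket [(0.89, [333.8, 178.4], array([0.5463, 0.0236, 0.08  ]))]
scene pointer [(0.56, [277.9, 221.7], array([0.6048, 0.0101, 0.08  ]))]
scene flag [(0.67, [425.0, 287.7], array([0.6152, 0.4198, 0.08  ])), (0.57, [260.7, 215.9], array([ 0.6092, -0.0411,  0.08  ])), (0.18, [318.3, 188.6], array([0.4423, 0.0415, 0.08  ]))]
scene socket [(0.64, [291.9, 204.2], array([0.5315, 0.0086, 0.08  ]))]
```

View pics/c2.png

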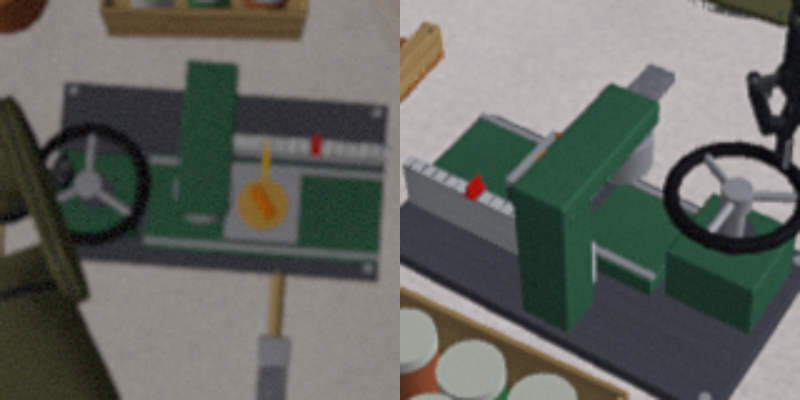

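```bash
cat > meas.py <<'E'
from h import *
np.set_printoptions(precision=4,suppress=True)
def meas(tag):
    p,d=grab('top','m%s.png'%tag)
    c=p[140:200,310:380]; cv2.imwrite('pics/m%sz.png'%tag,cv2.resize(c[:,:,::-1],(770,660),interpolation=cv2.INTER_CUBIC))
    h=cv2.cvtColor(p,cv2.COLOR_RGB2HSV).astype(int)
    win=np.zeros(h.shape[:2],bool); win[140:200,310:380]=1
    red=((h[...,0]<6)|(h[...,0]>172))&(h[...,1]>140)&(h[...,2]>60)&win
    ye=(h[...,0]>21)&(h[...,0]<34)&(h[...,1]>150)&win
    orr=(h[...,0]>7)&(h[...,0]<=15)&(h[...,1]>190)&win
    for n,m,z in [('red',red,.088),('yel',ye,.085),('grip',orr,.118)]:
        k,l,st,ce=cv2.connectedComponentsWithStats(m.astype(np.uint8),connectivity=8)
        for i in range(1,k):
            if st[i,4]<5: continue
            ys,xs=np.nonzero(l==i); W=np.array([at_z('top',(x,y),z)[:2] for x,y in zip(xs,ys)])
            u,s,v=np.linalg.svd(W-W.mean(0))
            print(n,st[i],ce[i].round(2),'world',W.mean(0),'dir',np.degrees(np.arctan2(v[0,1],v[0,0])).round(1),'ext',(W@v[0]).ptp() if hasattr(W,'ptp') else np.ptp(W@v[0]), 'depth z',np.median([at_d('top',(x,y),d[y,x])[2] for x,y in zip(xs,ys)]).round(4))
E
python3 -c "
from meas import *
meas('a')"
```

```text
red [355 154   3   8  22] [355.95 157.18] world [ 0.613  -0.0438] dir 178.0 ext 0.022323056197118496 depth z 0.0876
yel [335 160   3   8  13] [335.77 163.85] world [0.5913 0.0184] dir 177.9 ext 0.021938791471120545 depth z 0.0862
grip [331 174   9  13  57] [334.74 180.6 ] world [0.5349 0.022 ] dir -151.5 ext 0.039146823446580215 depth z 0.117
```

View pics/maz.png

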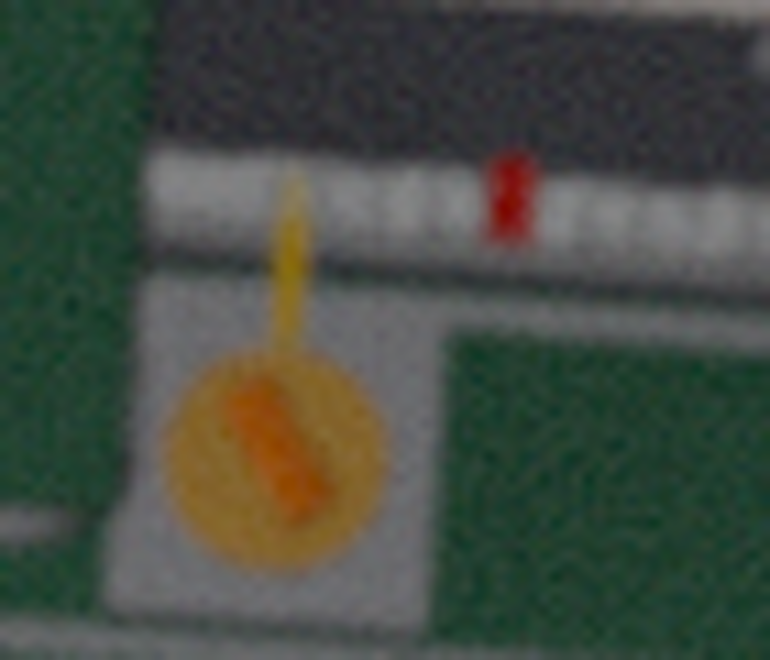

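Emit:
{"method": "step_arm", "body": {
  "steps": [
    [0, 0, -0.66, 0, 0, 0.0, -0.05],
    [0, 0, -0.66, 0.378, -0.208, 0.0, -0.05],
    [0, 0, -0.66, 0.378, -0.208, 0.0, -0.05],
    [0, 0, -0.66, 0.378, -0.208, 0.0, -0.05],
    [0, 0, -0.66, 0.378, -0.208, 0.0, -0.05],
    [0, 0, -0.66, 0.378, -0.208, 0.0, -0.05],
    [0, 0, -0.66, 0.378, -0.208, 0.0, -0.05],
    [0, 0, -0.66, 0.378, -0.208, 0.01, -0.05]
  ]
}}

```text
time: 9.55
tool_pos: [0.4839, 0.2321, 0.2003]
tcp_rot: [[-0.062, -0.998, 0.003], [-0.998, 0.062, 0.001], [-0.002, -0.003, -1.0]]
wrist_force: [-0.7, 0.8, 0.2]
grip_width: 0.0404
```

```bash
python3 -c "
from h import *
go([.4842,.2319,.138],177)"
```

```text
t 9.55 pos [0.4839 0.2321 0.2003] yaw 176.43 F [-0.7  0.8  0.2] grip 0.0404 q6 -2.73
row [-0.002  0.001 -0.006] [ 0.002 -0.001  0.416]
```

Emit:
{"method": "step_arm", "body": {
  "steps": [
    [0, 0, 0, 0, 0, 0.2, -0.05],
    [0, 0, 0, 0, 0, 0.35, -0.05],
    [0, 0, 0, 0, 0, 0.415, -0.05],
    [0, 0, 0, 0, 0, 0.415, -0.05],
    [0, 0, 0, 0, 0, 0.415, -1],
    [0, 0, 0, 0, 0, 0.415, -1],
    [0, 0, 0, 0, 0, 0.415, -1],
    [0, 0, 0, 0, 0, 0.415, -1],
    [0, 0, 0, 0, 0, 0.415, -1]
  ]
}}

```text
time: 10.45
tool_pos: [0.4847, 0.2324, 0.1397]
tcp_rot: [[-0.063, -0.998, 0.004], [-0.998, 0.063, 0.002], [-0.003, -0.004, -1.0]]
wrist_force: [-3.6, -1.7, 6.1]
grip_width: 0.0154
```

Emit:
{"method": "step_arm", "body": {
  "steps": [
    [0, 0, 0.067, -0.045, -0.002, 0, -1],
    [0, 0, 0.133, -0.09, -0.009, 0, -1],
    [0, 0, 0.2, -0.134, -0.021, 0, -1],
    [0, 0, 0.267, -0.176, -0.037, 0, -1],
    [0, 0, 0.333, -0.217, -0.058, 0, -1],
    [0, 0, 0.4, -0.255, -0.083, 0, -1],
    [0, 0, 0.467, -0.29, -0.111, 0, -1],
    [0, 0, 0.533, -0.322, -0.143, 0, -1],
    [0, 0, 0.6, -0.351, -0.179, 0, -1],
    [0, 0, 0.667, -0.375, -0.217, 0, -1],
    [0, 0, 0.733, -0.396, -0.257, 0, -1],
    [0, 0, 0.8, -0.412, -0.299, 0, -1],
    [0, 0, 0.867, -0.424, -0.343, 0, -1],
    [0, 0, 0.933, -0.431, -0.388, 0, -1],
    [0, 0, 1.0, -0.433, -0.433, 0, -1],
    [0, 0, 1.0, -0.433, -0.433, 0, -1],
    [0, 0, 1.0, -0.433, -0.433, 0, -1]
  ]
}}

```text
time: 12.15
tool_pos: [0.5537, 0.2913, 0.1398]
tcp_rot: [[-0.998, 0.064, 0.004], [0.064, 0.998, -0.002], [-0.004, -0.001, -1.0]]
wrist_force: [-1.8, -6.2, 1.7]
grip_width: 0.0151
```

```bash
python3 -c "
from meas import *
go([.4842,.2319,.138],177)
meas('b')"
```

```text
t 12.15 pos [0.5537 0.2913 0.1398] yaw 86.35 F [-1.8 -6.2  1.7] grip 0.0151 q6 -1.11
row [-0.003  0.001 -1.007] [ 0.437 -0.425  0.011]
red [355 154   4   8  19] [356.32 156.79] world [ 0.6143 -0.0449] dir -177.0 ext 0.022070247708191437 depth z 0.0931
yel [352 163   3   6  10] [352.8 165.7] world [ 0.5866 -0.0346] dir 178.6 ext 0.015672122098967733 depth z 0.0858
grip [348 176  10  12  59] [352.29 181.76] world [ 0.5325 -0.0309] dir -149.8 ext 0.03658804738950361 depth z 0.1161
```

View pics/mbz.png

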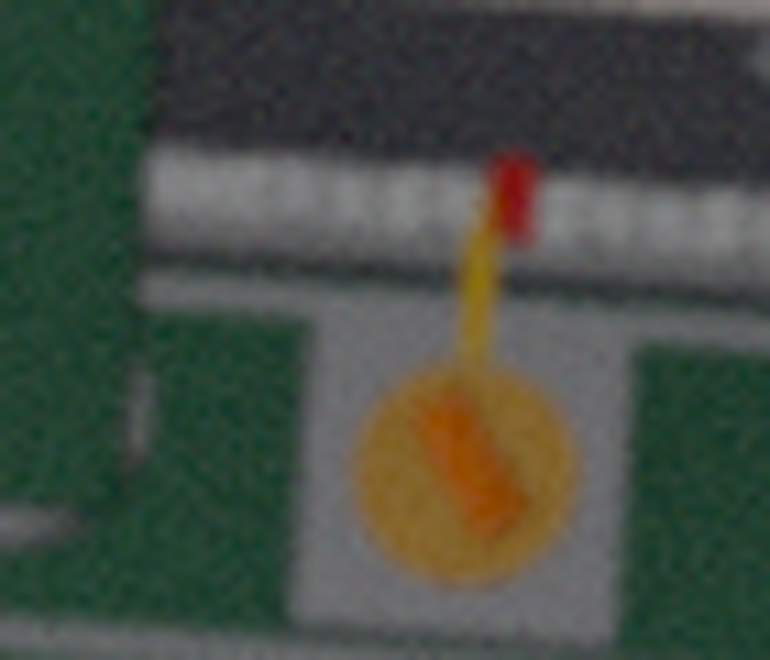

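Emit:
{"method": "step_arm", "body": {
  "steps": [
    [0, 0, 0.05, -0.034, -0.001, 0, -1],
    [0, 0, 0.1, -0.068, -0.005, 0, -1],
    [0, 0, 0.1, -0.068, -0.005, 0, -1],
    [0, 0, 0.1, -0.068, -0.005, 0, -1]
  ]
}}

```text
time: 12.6
tool_pos: [0.5636, 0.2897, 0.1398]
tcp_rot: [[-0.976, 0.218, 0.003], [0.218, 0.976, -0.002], [-0.004, -0.001, -1.0]]
wrist_force: [-3.3, -1.6, 2.2]
grip_width: 0.0149
```

```bash
cat > fine.py <<'E'
from h import *
np.set_printoptions(precision=4,suppress=True)
def fine(tag,N=5):
    im=[];im2=[]
    for i in range(N): im.append(grab('top')[0].astype(float)); 
    for i in range(3): im2.append(grab('scene')[0].astype(float))
    a=np.mean(im,0); b=np.mean(im2,0); np.save('a.npy',a);np.save('b.npy',b)
    cz=cv2.resize(a[145:195,330:380].clip(0,255).astype(np.uint8)[:,:,::-1],(600,600),interpolation=cv2.INTER_CUBIC)
    cv2.imwrite('pics/f%s.png'%tag,cz)
    cz=cv2.resize(b[195:235,235:285].clip(0,255).astype(np.uint8)[:,:,::-1],(750,600),interpolation=cv2.INTER_CUBIC)
    cv2.imwrite('pics/g%s.png'%tag,cz)
    # row-wise weighted centroids
    R,G,B=a[...,0],a[...,1],a[...,2]
    red=np.clip(R-1.5*G-10,0,None); yel=np.clip(np.minimum(R,1.3*G)-1.8*B-15,0,None)
    for r in range(152,170):
        x=np.arange(345,368)
        wr=red[r,345:368]; wy=yel[r,345:368]
        s='%d '%r
        if wr.sum()>40:
            c=(wr*x).sum()/wr.sum(); s+=' red %.2f (%.0f) %s'%(c,wr.sum(),at_z('top',(c,r),.09)[:2])
        if wy.sum()>40:
            c=(wy*x).sum()/wy.sum(); s+=' yel %.2f (%.0f) %s'%(c,wy.sum(),at_z('top',(c,r),.085)[:2])
        print(s)
E
python3 -c "
from fine import *
go([.4842,.2319,.138],177)
fine('1')"
```

```text
t 12.6 pos [0.5636 0.2897 0.1398] yaw 77.42 F [-3.3 -1.6  2.2] grip 0.0149 q6 -0.96
row [-0.003  0.001 -1.106] [ 0.433 -0.491  0.011]
152 
153 
154  red 356.06 (82) [ 0.6227 -0.0438]
155  red 356.24 (212) [ 0.6195 -0.0444]
156  red 356.23 (242) [ 0.6164 -0.0444]
157  red 356.16 (194) [ 0.6133 -0.0442]
158  red 356.18 (144) [ 0.6101 -0.0443] yel 355.52 (42) [ 0.611  -0.0427]
159  red 356.32 (119) [ 0.607  -0.0448] yel 355.49 (68) [ 0.6078 -0.0427]
160  red 356.53 (69) [ 0.6039 -0.0455] yel 355.39 (84) [ 0.6047 -0.0424]
161  yel 355.16 (133) [ 0.6015 -0.0417]
162  yel 354.99 (133) [ 0.5984 -0.0412]
163  yel 354.78 (123) [ 0.5952 -0.0406]
164  yel 354.74 (149) [ 0.5921 -0.0405]
165  yel 354.75 (195) [ 0.5889 -0.0406]
166  yel 354.76 (181) [ 0.5858 -0.0406]
167  yel 354.57 (116) [ 0.5826 -0.0401]
168  yel 354.52 (89) [ 0.5795 -0.04  ]
169  yel 354.48 (81) [ 0.5764 -0.0399]
```

View pics/f1.png

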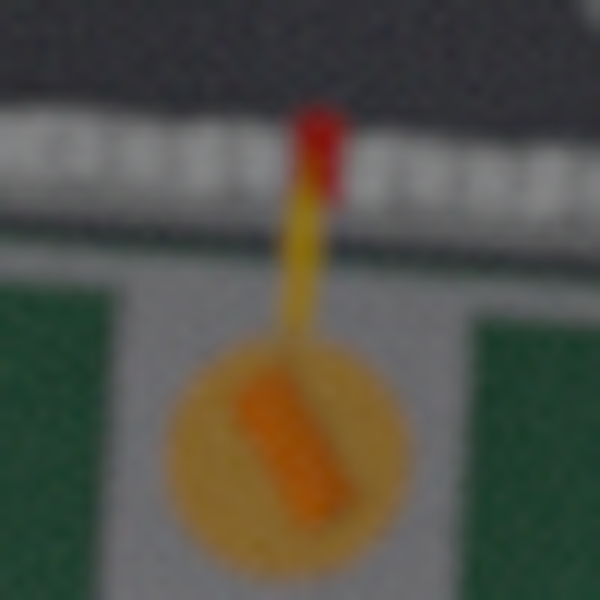

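View pics/g1.png

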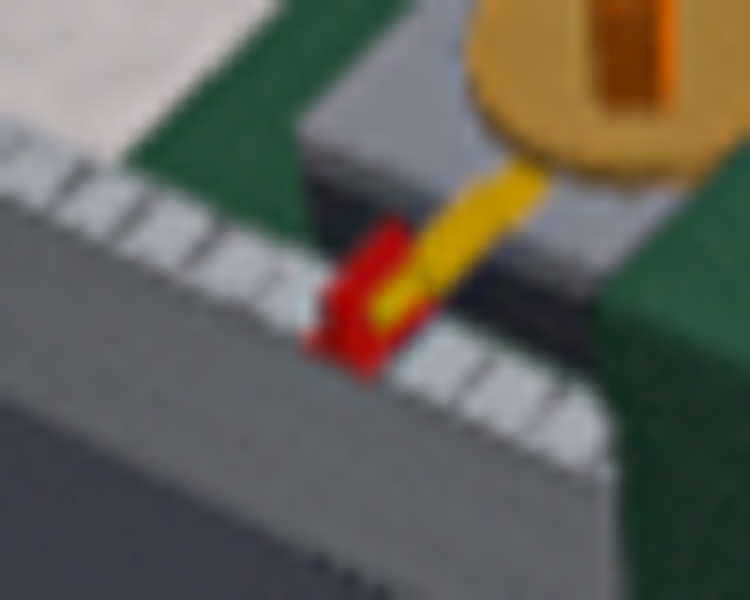

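Emit:
{"method": "step_arm", "body": {
  "steps": [
    [0, 0, 0.043, -0.029, -0.001, 0, -1],
    [0, 0, 0.043, -0.029, -0.001, 0, -1],
    [0, 0, 0.043, -0.029, -0.001, 0, -1]
  ]
}}

```text
time: 13.3
tool_pos: [0.5676, 0.2885, 0.1398]
tcp_rot: [[-0.959, 0.283, 0.003], [0.283, 0.959, -0.002], [-0.003, -0.001, -1.0]]
wrist_force: [-4.1, -2.2, 1.7]
grip_width: 0.0154
```

```bash
python3 -c "
from fine import *
go([.4842,.2319,.138],177)
fine('2')"
```

```text
t 13.3 pos [0.5676 0.2885 0.1398] yaw 73.56 F [-4.1 -2.2  1.7] grip 0.0154 q6 -0.9
row [-0.003  0.001 -1.149] [ 0.426 -0.519  0.011]
152 
153 
154  red 356.07 (78) [ 0.6227 -0.0438]
155  red 356.29 (235) [ 0.6195 -0.0445]
156  red 356.19 (245) [ 0.6164 -0.0443]
157  red 356.03 (218) [ 0.6133 -0.0438]
158  red 355.98 (191) [ 0.6101 -0.0437]
159  red 355.91 (187) [ 0.607  -0.0435]
160  red 355.93 (115) [ 0.6038 -0.0436]
161  yel 355.58 (106) [ 0.6015 -0.043 ]
162  yel 355.64 (124) [ 0.5984 -0.0432]
163  yel 355.57 (113) [ 0.5952 -0.0431]
164  yel 355.54 (155) [ 0.5921 -0.043 ]
165  yel 355.33 (189) [ 0.589  -0.0424]
166  yel 355.36 (169) [ 0.5858 -0.0425]
167  yel 355.40 (98) [ 0.5827 -0.0427]
168  yel 355.24 (70) [ 0.5795 -0.0422]
169  yel 355.01 (56) [ 0.5764 -0.0415]
```

View pics/f2.png

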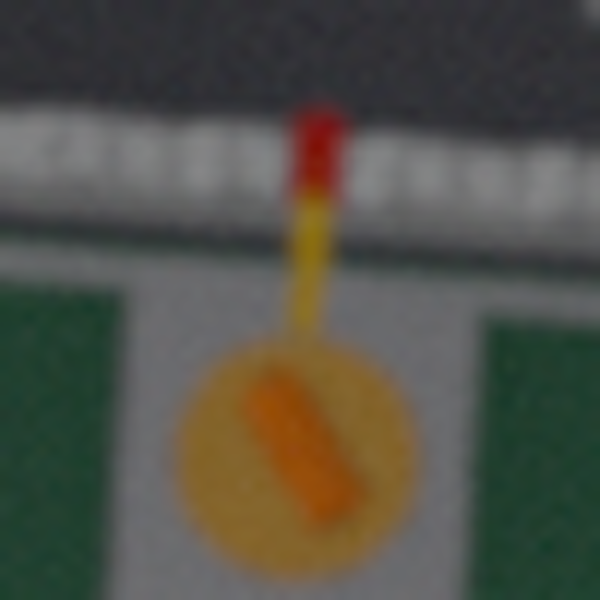

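View pics/g2.png

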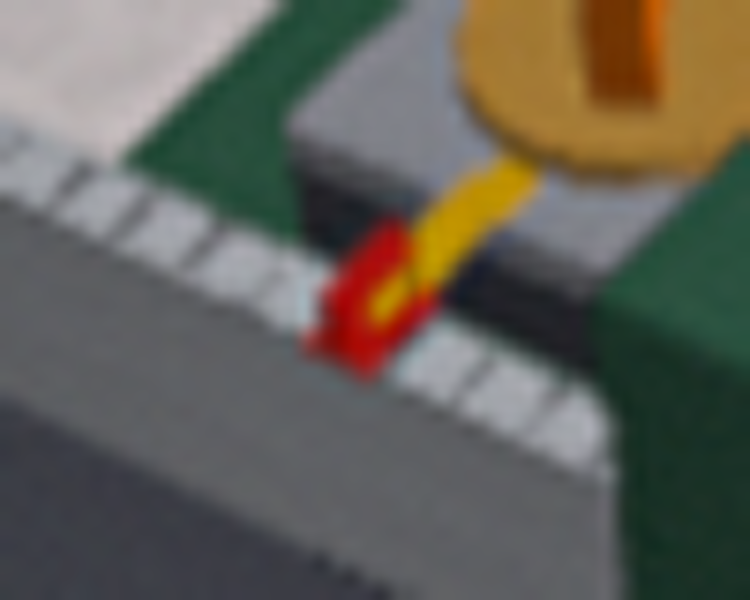

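Emit:
{"method": "step_arm", "body": {
  "steps": [
    [0, 0, 0, 0, 0, 0, -0.05],
    [0, 0, 0, 0, 0, 0, -0.05],
    [0, 0, 0, 0, 0, 0, -0.05],
    [0, 0, 0, 0, 0, -0.3, -0.05],
    [0, 0, 0, 0, 0, -0.6, -0.05],
    [0, 0, 0, 0, 0, -0.85, -0.05],
    [0, 0, 0, 0, 0, -0.85, -0.05],
    [0, 0, 0.7, 0, -0.6, -0.85, -0.05],
    [0, 0, 0.7, 0, -0.9, -0.85, -0.05],
    [0, 0, 0.7, 0, -0.9, -0.85, -0.05],
    [0, 0, 0.7, 0, -0.9, -0.85, -0.05],
    [0, 0, 0.7, 0, -0.9, -0.85, -0.05],
    [0, 0, 0.7, 0, -0.9, -0.85, -0.05],
    [0, 0, 0.7, 0, -0.9, -0.85, -0.05],
    [0, 0, 0.7, 0, -0.9, -0.85, -0.05]
  ]
}}

```text
time: 15.2
tool_pos: [0.529, 0.1593, 0.2668]
tcp_rot: [[-0.18, 0.984, 0.003], [0.984, 0.18, -0.002], [-0.003, 0.003, -1.0]]
wrist_force: [0.4, -0.8, -0.1]
grip_width: 0.0406
```

Run:
```python
from fine import *
go([.532,-.039,.26],-61)
fine('3',4)
a=np.load('a.npy').clip(0,255).astype(np.uint8)
h=cv2.cvtColor(a,cv2.COLOR_RGB2HSV).astype(int)
w=np.zeros(h.shape[:2],bool); w[165:200,335:375]=1
o=(h[...,0]<=15)&(h[...,1]>170)&w
ys,xs=np.nonzero(o); W=np.array([at_z('top',(x,y),.118)[:2] for x,y in zip(xs,ys)]); v=np.linalg.svd(W-W.mean(0))[2][0]
print('grip',len(xs),W.mean(0),np.degrees(np.arctan2(v[1],v[0])),np.ptp(W@v), np.ptp(W@[-v[1],v[0]]))
f=(h[...,0]>8)&(h[...,0]<24)&(h[...,1]>110)&w
f=cv2.morphologyEx(f.astype(np.uint8),cv2.MORPH_OPEN,np.ones((3,3)))
ct=max(cv2.findContours(f,0,2)[0],key=cv2.contourArea); W=np.array([at_z('top',q,.088)[:2] for q in ct[:,0]]); 
from scipy.optimize import least_squares
r=least_squares(lambda v:np.hypot(W[:,0]-v[0],W[:,1]-v[1])-v[2],[.53,-.04,.032],loss='soft_l1',f_scale=.002);print('flange',r.x)
for cam in ['top','scene']:
  for n in ['die','socket']: print(cam,n,[(q['score'],at_z(cam,q['pixel'],.08).round(4)) for q in manip.tip_of(cam,n)[:2]])
```

```text
t 15.2 pos [0.529  0.1593 0.2668] yaw 10.34 F [ 0.4 -0.8 -0.1] grip 0.0406 q6 0.02
row [0.003 0.    0.793] [-1.304 -0.218  0.049]
152 
153 
154  red 356.11 (74) [ 0.6227 -0.0439]
155  red 356.25 (225) [ 0.6195 -0.0444]
156  red 356.18 (249) [ 0.6164 -0.0442]
157  red 356.09 (216) [ 0.6133 -0.044 ]
158  red 355.99 (202) [ 0.6101 -0.0437]
159  red 355.90 (189) [ 0.607  -0.0435]
160  red 355.91 (114) [ 0.6038 -0.0436] yel 355.69 (42) [ 0.6047 -0.0433]
161  yel 355.59 (97) [ 0.6015 -0.043 ]
162  yel 355.63 (131) [ 0.5984 -0.0432]
163  yel 355.57 (119) [ 0.5952 -0.0431]
164  yel 355.52 (138) [ 0.5921 -0.0429]
165  yel 355.39 (197) [ 0.589  -0.0426]
166  yel 355.34 (151) [ 0.5858 -0.0425]
167  yel 355.40 (102) [ 0.5827 -0.0427]
168  yel 355.24 (72) [ 0.5795 -0.0422]
169  yel 355.03 (57) [ 0.5764 -0.0416]
grip 64 [ 0.5324 -0.038 ] -149.502121075256 0.037765156373106956 0.015402314519043392
flange [ 0.5334 -0.0398  0.0291]
top die [(0.52, array([ 0.5328, -0.0341,  0.08  ]))]
top socket [(0.64, array([ 0.5426, -0.0387,  0.08  ])), (0.38, array([ 0.4345, -0.285 ,  0.08  ]))]
scene die [(0.69, array([ 0.531 , -0.0377,  0.08  ]))]
scene socket [(0.9, array([ 0.5326, -0.0439,  0.08  ])), (0.72, array([0.4983, 0.5154, 0.08  ]))]
```

View pics/f3.png

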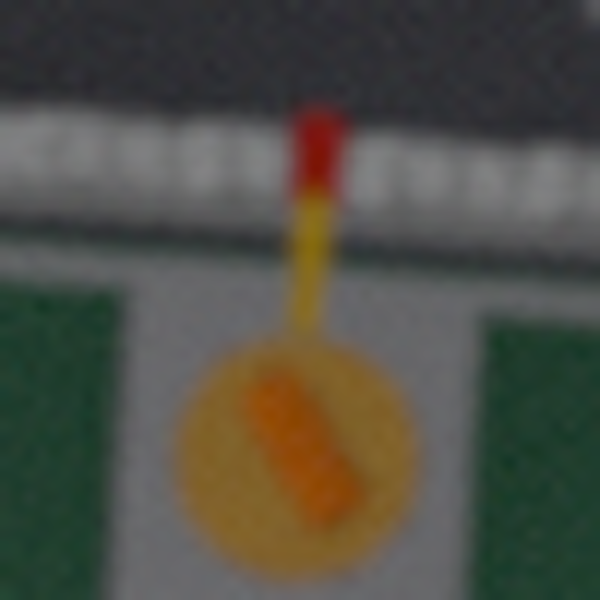

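Emit:
{"method": "step_arm", "body": {
  "steps": [
    [0, 0, 0.79, -0.4, -0.1, 0.0, -0.05],
    [0, 0, 0.79, -0.8, -0.15, 0.0, -0.05],
    [0, 0, 0.79, -0.95, -0.2, 0.0, -0.05],
    [0, 0, 0.79, -0.95, -0.2, 0.0, -0.05],
    [0, 0, 0.79, -0.95, -0.2, 0.0, -0.05],
    [0, 0, 0.79, -0.95, -0.2, 0.0, -0.05],
    [0, 0, 0.79, -0.95, -0.2, 0.0, -0.05],
    [0, 0, 0.79, -0.95, -0.2, 0.0, -0.05],
    [0, 0, 0.79, -0.95, -0.2, 0.0, -0.05]
  ]
}}

```text
time: 16.65
tool_pos: [0.5256, 0.0138, 0.2678]
tcp_rot: [[0.872, 0.489, 0.003], [0.489, -0.872, -0.002], [0.002, 0.004, -1.0]]
wrist_force: [-0.7, -0.9, -0.1]
grip_width: 0.0405
```

Run:
```python
from h import *
go([.533,-.0393,.15],-61)
```

```text
t 16.65 pos [0.5256 0.0138 0.2678] yaw -60.73 F [-0.7 -0.9 -0.1] grip 0.0405 q6 0.99
row [ 0.002 -0.001  0.003] [-0.131  0.33   0.786]
```

Move laterally first, then down, then check.

Emit:
{"method": "step_arm", "body": {
  "steps": [
    [0, 0, 0.003, -0.131, 0.33, 0, -0.05],
    [0, 0, 0.003, -0.131, 0.33, 0.0, -0.05],
    [0, 0, 0.003, -0.131, 0.33, 0.3, -0.05],
    [0, 0, 0.003, -0.131, 0.33, 0.6, -0.05],
    [0, 0, 0.003, -0.131, 0.33, 0.786, -0.05],
    [0, 0, 0.003, -0.131, 0.33, 0.786, -0.05]
  ]
}}

```text
time: 17.25
tool_pos: [0.5295, -0.0386, 0.1447]
tcp_rot: [[0.875, 0.485, -0.007], [0.485, -0.875, -0.0], [-0.006, -0.003, -1.0]]
wrist_force: [-0.8, -0.5, -0.1]
grip_width: 0.0407
```

Run:
```python
from h import *
go([.533,-.0393,.092],-61)
p,_=grab('scene'); p2,_=grab('top')
cv2.imwrite('pics/d1.png',np.hstack([cv2.resize(p[150:250,220:320][:,:,::-1],(400,400)),cv2.resize(p2[140:220,310:390][:,:,::-1],(400,400))]))
```

```text
t 17.25 pos [ 0.5295 -0.0386  0.1447] yaw -61.01 F [-0.8 -0.5 -0.1] grip 0.0407 q6 0.89
row [-0.002  0.004 -0.   ] [0.02  0.017 0.351]
```

View pics/d1.png

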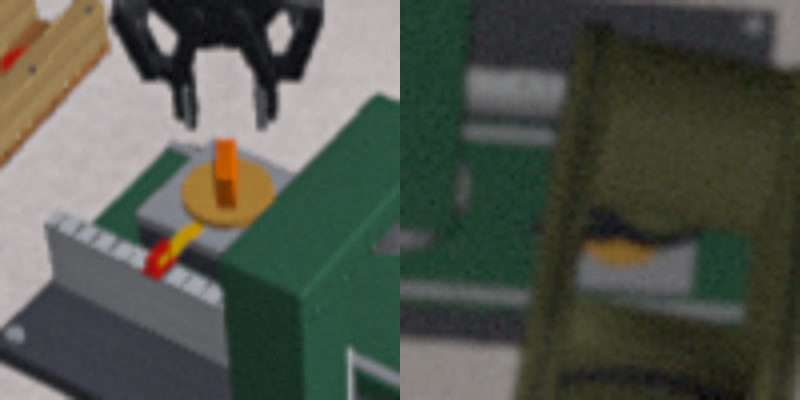

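The open fingers straddle the orange grip (about column 226 of the left crop). Now lower and close.

Emit:
{"method": "step_arm", "body": {
  "steps": [
    [0, 0.002, 0, 0.02, 0.017, 0.15, -0.05],
    [0, 0.002, 0, 0.02, 0.017, 0.28, -0.05],
    [0, 0.002, 0, 0.02, 0.017, 0.345, -0.05],
    [0, 0.002, 0, 0.02, 0.017, 0.345, -0.05],
    [0, 0.002, 0, 0.02, 0.017, 0.345, -1],
    [0, 0.002, 0, 0.02, 0.017, 0.345, -1],
    [0, 0.002, 0, 0.02, 0.017, 0.345, -1],
    [0, 0.002, 0, 0.02, 0.017, 0.345, -1],
    [0, 0.002, 0, 0.02, 0.017, 0.345, -1]
  ],
  "newtons": 50
}}

```text
time: 18.25
tool_pos: [0.5386, -0.0401, 0.1009]
tcp_rot: [[0.875, 0.485, 0.009], [0.485, -0.875, -0.001], [0.008, 0.005, -1.0]]
wrist_force: [-0.1, 1.0, 5.7]
grip_width: 0.0126
```

Run:
```python
from h import *
go([.533,-.0393,.092],-61)
```

```text
t 18.25 pos [ 0.5386 -0.0401  0.1009] yaw -61.0 F [-0.1  1.   5.7] grip 0.0126 q6 0.89
row [ 0.003 -0.005 -0.   ] [-0.031 -0.024  0.059]
```

Run:
```python
from h import *
p,_=grab('scene')
cv2.imwrite('pics/d2.png',cv2.resize(p[150:250,220:320][:,:,::-1],(600,600),interpolation=cv2.INTER_CUBIC))
grab('scene')
go([.533,-.0393,.092],-61)
s=manip.observe();print(s['tcp_rot'],s['dq'],s['wrist_torque'])
```

```text
t 18.35 pos [ 0.5387 -0.0401  0.1009] yaw -61.0 F [0.4 1.8 5.7] grip 0.0133 q6 0.89
row [ 0.003 -0.005  0.   ] [-0.031 -0.023  0.059]
[[ 8.74569448e-01  4.84813074e-01  9.19588320e-03]
 [ 4.84840550e-01 -8.74602108e-01 -8.91185633e-04]
 [ 7.61068038e-03  5.23794079e-03 -9.99957320e-01]] [-0.00073536  0.00264272 -0.0012693   0.0006069   0.00086891  0.00049479] [0.2344648  0.14354129 0.02739526]
```

View pics/d2.png

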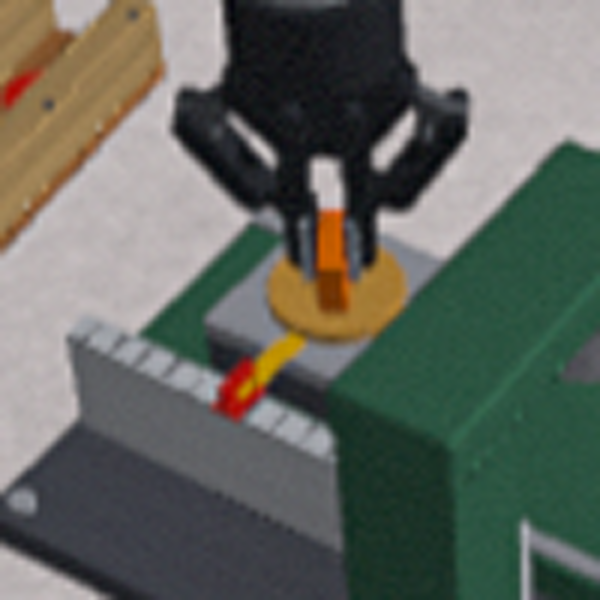

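Emit:
{"method": "step_arm", "body": {
  "steps": [
    [0, 0, 0, 0, 0, 0, -0.3],
    [0, 0, 0, 0, 0, 0, -0.3],
    [0, 0, 0, 0, 0, 0, -0.3],
    [0.003, -0.005, 0, -0.025, 0, 0.04, -0.3],
    [0.003, -0.005, 0, -0.025, 0, 0.04, -0.3],
    [0.003, -0.005, 0, -0.025, 0, 0.04, -0.3]
  ]
}}

```text
time: 18.95
tool_pos: [0.5349, -0.042, 0.0942]
tcp_rot: [[0.875, 0.485, -0.001], [0.485, -0.875, -0.0], [-0.001, -0.0, -1.0]]
wrist_force: [-0.4, -0.7, 0.1]
grip_width: 0.0301
```

Run:
```python
from h import *
go([.5346,-.0415,.093],-61)
s=manip.observe();print(s['tcp_rot'][2],s['dq'])
```

```text
t 18.95 pos [ 0.5349 -0.042   0.0942] yaw -61.01 F [-0.4 -0.7  0.1] grip 0.0301 q6 0.89
row [-0.     0.001 -0.   ] [-0.    -0.004  0.008]
[-1.27106541e-03 -2.86837818e-04 -9.99999151e-01] [-9.36855018e-05 -5.94902874e-03 -9.23177435e-03  1.75207788e-03
 -1.60447995e-03 -7.16493939e-04]
```

Emit:
{"method": "step_arm", "body": {
  "steps": [
    [0, 0, 0, 0, 0, 0, -1],
    [0, 0, 0, 0, 0, 0, -1],
    [0, 0, 0, 0, 0, 0, -1],
    [0, 0, 0, 0, 0, 0, -1],
    [0, 0, 0, 0, 0, 0, -1]
  ],
  "newtons": 60
}}

```text
time: 19.45
tool_pos: [0.535, -0.0421, 0.0942]
tcp_rot: [[0.875, 0.485, -0.001], [0.485, -0.875, -0.001], [-0.001, 0.0, -1.0]]
wrist_force: [-0.1, -0.3, -0.2]
grip_width: 0.0128
```

Run:
```python
from h import *
go([.5346,-.0415,.093],-61)
```

```text
t 19.45 pos [ 0.535  -0.0421  0.0942] yaw -61.01 F [-0.1 -0.3 -0.2] grip 0.0128 q6 0.89
row [ 0.     0.001 -0.   ] [-0.001 -0.005  0.008]
```

Emit:
{"method": "step_arm", "body": {
  "steps": [
    [0, 0, -0.06, 0, 0, 0, -1],
    [0, 0, -0.12, 0, 0, 0, -1],
    [0, 0, -0.18, 0, 0, 0, -1],
    [0, 0, -0.24, 0, 0, 0, -1],
    [0, 0, -0.3, 0, 0, 0, -1],
    [0, 0, -0.3, 0, 0, 0, -1]
  ]
}}

```text
time: 20.05
tool_pos: [0.5349, -0.042, 0.0942]
tcp_rot: [[0.559, 0.829, -0.001], [0.829, -0.559, -0.0], [-0.001, -0.001, -1.0]]
wrist_force: [0.1, 0.1, -0.4]
grip_width: 0.0131
```

Run:
```python
from h import *
go([.5346,-.0415,.094],-3)
print(manip.observe()['wrist_torque'])
p,_=grab('scene')
cv2.imwrite('pics/d3.png',cv2.resize(p[150:250,220:320][:,:,::-1],(600,600),interpolation=cv2.INTER_CUBIC))
```

```text
t 20.05 pos [ 0.5349 -0.042   0.0942] yaw -34.01 F [ 0.1  0.1 -0.4] grip 0.0131 q6 0.42
row [-0.001  0.001 -0.345] [ 0.002 -0.004  0.001]
[-0.04827031  0.05151698  0.05240213]
```

View pics/d3.png

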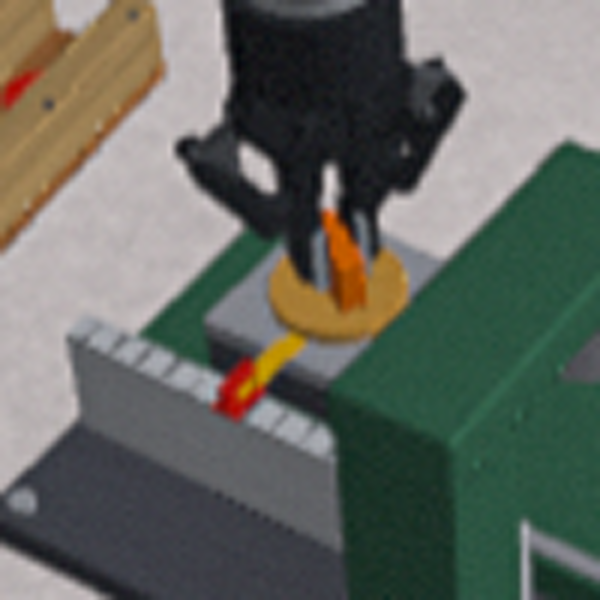

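Emit:
{"method": "step_arm", "body": {
  "steps": [
    [0, 0, -0.06, 0, 0, 0, -1],
    [0, 0, -0.12, 0, 0, 0, -1],
    [0, 0, -0.18, 0, 0, 0, -1],
    [0, 0, -0.24, 0, 0, 0, -1],
    [0, 0, -0.29, 0, 0, 0, -1],
    [0, 0, -0.335, 0, 0, 0, -1],
    [0, 0, -0.335, 0, 0, 0, -1]
  ]
}}

```text
time: 20.8
tool_pos: [0.535, -0.042, 0.0942]
tcp_rot: [[0.071, 0.997, -0.001], [0.997, -0.071, -0.001], [-0.001, -0.001, -1.0]]
wrist_force: [0.4, -0.2, -0.6]
grip_width: 0.0126
```

Run:
```python
from h import *
go([.5346,-.0415,.094],-3)
print(manip.observe()['wrist_torque'])
p,_=grab('scene')
cv2.imwrite('pics/d4.png',cv2.resize(p[150:250,220:320][:,:,::-1],(600,600),interpolation=cv2.INTER_CUBIC))
```

```text
t 20.8 pos [ 0.535  -0.042   0.0942] yaw -4.06 F [ 0.4 -0.2 -0.6] grip 0.0126 q6 -0.11
row [-0.001  0.    -0.012] [ 0.003 -0.003  0.001]
[-0.13501219 -0.08145013 -0.00755914]
```

View pics/d4.png

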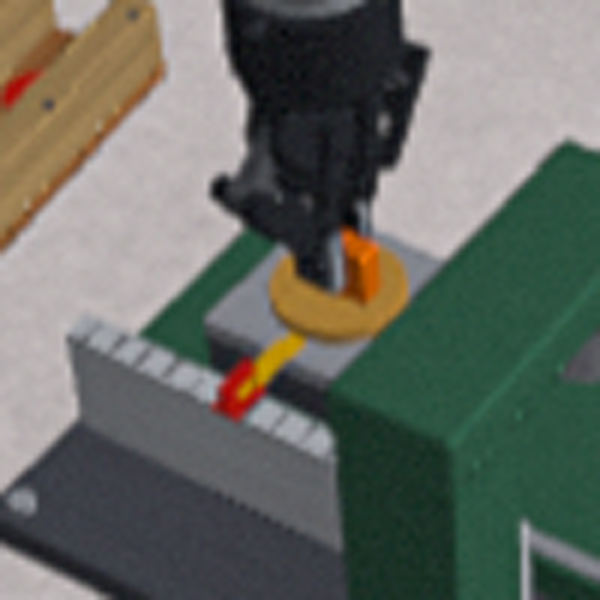

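Emit:
{"method": "step_arm", "body": {
  "steps": [
    [0, 0, -0.01, 0, 0, -0.015, -1],
    [0, 0, -0.01, 0, 0, -0.03, -1],
    [0, 0, -0.01, 0, 0, -0.045, -1],
    [0, 0, -0.01, 0, 0, -0.06, -1],
    [0, 0, -0.01, 0, 0, -0.06, -1]
  ]
}}

```text
time: 21.35
tool_pos: [0.5352, -0.042, 0.1036]
tcp_rot: [[0.056, 0.998, -0.0], [0.998, -0.056, -0.001], [-0.001, -0.0, -1.0]]
wrist_force: [-0.2, -0.4, -3.2]
grip_width: 0.0127
```

Emit:
{"method": "step_arm", "body": {
  "steps": [
    [0, 0, 0, 0, 0, -0.06, -1],
    [0, 0, 0, 0, 0, -0.12, -1],
    [0, 0, 0, 0, 0, -0.2, -1],
    [0, 0, 0, 0, 0, -0.3, -1],
    [0, 0, 0, 0, 0, -0.45, -1],
    [0, 0, 0, 0, 0, -0.6, -1],
    [0, 0, 0, 0, 0, -0.6, -1],
    [0, 0, 0, 0, 0, -0.6, -1]
  ]
}}

```text
time: 22.15
tool_pos: [0.5356, -0.042, 0.1946]
tcp_rot: [[0.056, 0.998, 0.001], [0.998, -0.056, -0.001], [-0.001, 0.001, -1.0]]
wrist_force: [0.0, 0.5, -4.2]
grip_width: 0.0126
```

Run:
```python
from h import *
from fine import fine
go([.43,-.30,.19],-3)
p,d=grab('top','t5.png');p2,d2=grab('scene','s5.png')
cv2.imwrite('pics/r5.png',np.hstack([cv2.resize(p[140:250,395:475][:,:,::-1],(400,550),interpolation=cv2.INTER_CUBIC),cv2.resize(p2[120:230,160:240][:,:,::-1],(400,550),interpolation=cv2.INTER_CUBIC)]))
for cam in ['top','scene']:
  for n,z in [('place',.012),('rack',.0),('spare_a',.05)]: print(cam,n,[(q['score'],np.round(q['pixel'],1),at_z(cam,q['pixel'],z).round(4)) for q in manip.tip_of(cam,n)[:3]])
h=cv2.cvtColor(p,cv2.COLOR_RGB2HSV).astype(int)
red=((h[...,0]<6)|(h[...,0]>172))&(h[...,1]>140)&(h[...,2]>60); red[:,:400]=0;red[:,480:]=0;red[:200]=0;red[250:]=0
ys,xs=np.nonzero(red);print('red',len(xs),xs.mean(),ys.mean(),at_z('top',(xs.mean(),ys.mean()),.012),[xs.min(),xs.max(),ys.min(),ys.max()])
# rack pointcloud at z~.05
Q=np.array([at_d('top',(x,y),d[y,x]) for y in range(145,245) for x in range(405,460) if d[y,x]>0])
rail=Q[(Q[:,2]>.044)&(Q[:,2]<.058)]
r=cv2.minAreaRect(rail[:,:2].astype(np.float32)*1000);print('rails',len(rail),r,rail[:,2].mean())
np.save('rail.npy',rail)
```

```text
t 22.15 pos [ 0.5356 -0.042   0.1946] yaw -3.22 F [ 0.   0.5 -4.2] grip 0.0126 q6 -0.12
row [ 0.001  0.001 -0.002] [-1.757 -0.606  0.031]
top place [(0.72, array([436.8, 199.5]), array([ 0.4925, -0.3181,  0.012 ])), (0.52, array([434.7, 168.5]), array([ 0.595 , -0.3117,  0.012 ])), (0.48, array([433. , 216.5]), array([ 0.4365, -0.3054,  0.012 ]))]
top rack [(0.6, array([430.3, 194.6]), array([ 0.5092, -0.3   ,  0.    ])), (0.41, array([212.7, 212.9]), array([0.4335, 0.4176, 0.    ]))]
top spare_a [(0.76, array([434.2, 172.9]), array([ 0.5748, -0.2989,  0.05  ])), (0.74, array([433.1, 198.2]), array([ 0.4934, -0.295 ,  0.05  ])), (0.24, array([183.5, 209.1]), array([0.4419, 0.4987, 0.05  ]))]
scene place []
scene rack [(0.86, array([213.1, 182.6]), array([ 0.5025, -0.2973,  0.    ]))]
scene spare_a [(0.76, array([191.9, 184.8]), array([ 0.5798, -0.3046,  0.05  ])), (0.67, array([259.7, 215.7]), array([ 0.5875, -0.062 ,  0.05  ]))]
red 68 433.4264705882353 219.6764705882353 [ 0.4262 -0.3068  0.012 ] [np.int64(430), np.int64(438), np.int64(215), np.int64(224)]
rails 1376 ((505.55303955078125, -300.1409606933594), (267.37530517578125, 93.27312469482422), 2.9852492809295654) 0.050902241333635904
```

View pics/r5.png

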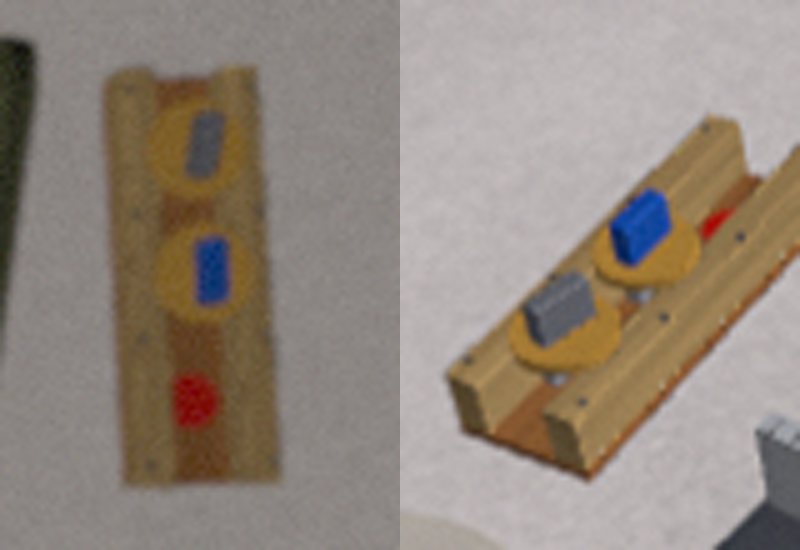

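View pics/s5.png

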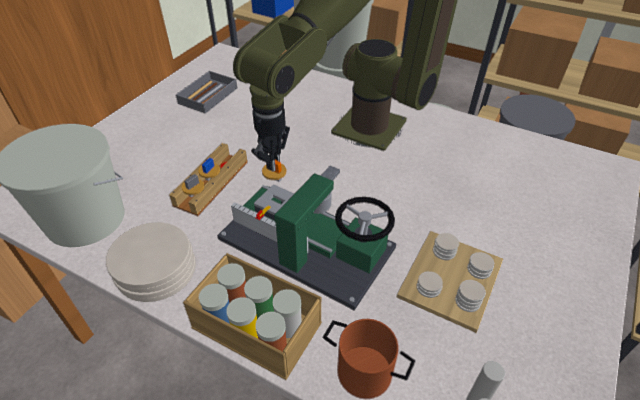

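Emit:
{"method": "step_arm", "body": {
  "steps": [
    [0, 0, 0.08, -0.1, -0.03, 0, -1],
    [0, 0, 0.16, -0.25, -0.1, 0, -1],
    [0, 0, 0.24, -0.42, -0.17, 0, -1],
    [0, 0, 0.32, -0.6, -0.24, 0, -1],
    [0, 0, 0.4, -0.75, -0.3, 0, -1],
    [0, 0, 0.48, -0.88, -0.35, 0, -1],
    [0, 0, 0.55, -0.95, -0.38, 0, -1],
    [0, 0, 0.6, -0.95, -0.38, 0, -1],
    [0, 0, 0.6, -0.95, -0.38, 0, -1]
  ]
}}

```text
time: 23.45
tool_pos: [0.4697, -0.1813, 0.1927]
tcp_rot: [[0.841, 0.541, -0.002], [0.541, -0.841, -0.0], [-0.002, -0.001, -1.0]]
wrist_force: [-0.7, -0.1, -3.5]
grip_width: 0.0127
```

Run:
```python
from h import *
go([.426,-.3053,.185],-87)
```

```text
t 23.45 pos [ 0.4697 -0.1813  0.1927] yaw -57.27 F [-0.7 -0.1 -3.5] grip 0.0127 q6 0.53
row [-0.     0.001  0.33 ] [-0.692  0.538  0.052]
```

Emit:
{"method": "step_arm", "body": {
  "steps": [
    [0, 0, 0.08, -0.12, 0.1, 0, -1],
    [0, 0, 0.16, -0.28, 0.22, 0, -1],
    [0, 0, 0.24, -0.45, 0.35, 0, -1],
    [0, 0, 0.3, -0.6, 0.46, 0, -1],
    [0, 0, 0.33, -0.692, 0.538, 0, -1],
    [0, 0, 0.33, -0.692, 0.538, 0, -1],
    [0, 0, 0.33, -0.692, 0.538, 0, -1]
  ]
}}

```text
time: 24.15
tool_pos: [0.426, -0.3051, 0.1926]
tcp_rot: [[0.999, 0.054, -0.002], [0.054, -0.999, 0.001], [-0.002, -0.001, -1.0]]
wrist_force: [0.2, 0.3, -2.9]
grip_width: 0.0127
```

Run:
```python
from h import *
p,d=grab('top');p2,d2=grab('scene')
cv2.imwrite('pics/r6.png',np.hstack([cv2.resize(p[140:250,395:475][:,:,::-1],(400,550),interpolation=cv2.INTER_CUBIC),cv2.resize(p2[100:210,180:260][:,:,::-1],(400,550),interpolation=cv2.INTER_CUBIC)]))
go([.426,-.3053,.085],-87)
# die flange in scene: brass pixels
print(proj('scene',[.426,-.305,.17]),[(q['score'],q['pixel']) for q in manip.tip_of('scene','die')[:2]])
```

```text
t 24.25 pos [ 0.4262 -0.3045  0.1926] yaw -86.85 F [ 0.1 -0.7 -3.1] grip 0.0129 q6 0.79
row [-0.     0.001  0.002] [-0.     0.006  0.717]
[218.00663625 123.72174785] [(0.57, [217.4, 119.3])]
```

View pics/r6.png

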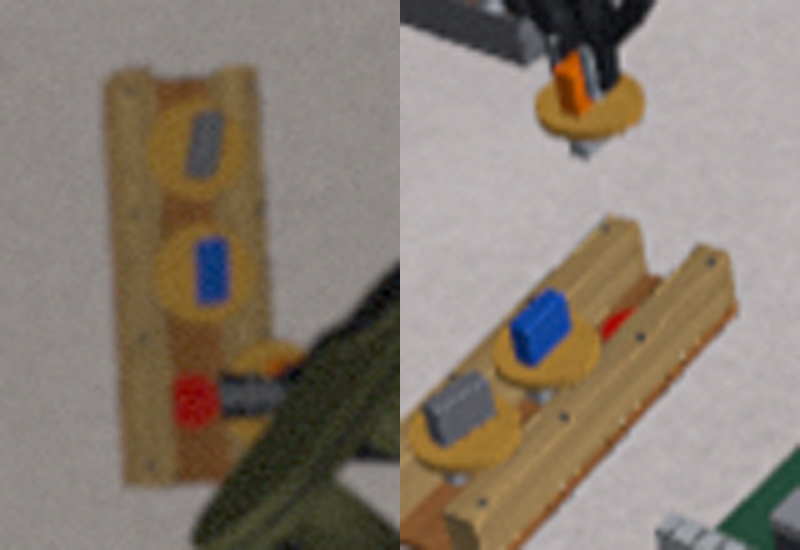

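Emit:
{"method": "step_arm", "body": {
  "steps": [
    [0, 0, 0, 0, 0.003, 0.2, -1],
    [0, 0, 0, 0, 0.003, 0.4, -1],
    [0, 0, 0, 0, 0.003, 0.55, -1],
    [0, 0, 0, 0, 0.003, 0.65, -1],
    [0, 0, 0, 0, 0.003, 0.71, -1],
    [0, 0, 0, 0, 0.003, 0.76, -1],
    [0, 0, 0, 0, 0.003, 0.76, -1],
    [0, 0, 0, 0, 0.003, 0.76, -1]
  ]
}}

```text
time: 25.1
tool_pos: [0.4267, -0.3053, 0.0796]
tcp_rot: [[0.998, 0.055, -0.001], [0.055, -0.998, -0.001], [-0.001, 0.001, -1.0]]
wrist_force: [-0.5, -0.4, -3.2]
grip_width: 0.0126
```

Run:
```python
from h import *
p,d=grab('top');p2,d2=grab('scene')
cv2.imwrite('pics/r7.png',np.hstack([cv2.resize(p[140:250,395:475][:,:,::-1],(400,550),interpolation=cv2.INTER_CUBIC),cv2.resize(p2[130:190,190:250][:,:,::-1],(400,400),interpolation=cv2.INTER_CUBIC).repeat(1,0) if 0 else cv2.resize(p2[120:203,190:250][:,:,::-1],(400,550),interpolation=cv2.INTER_CUBIC)]))
go([.426,-.3053,.0645],-87)
```

```text
t 25.2 pos [ 0.4268 -0.3055  0.0799] yaw -86.85 F [-0.1  0.1 -2.3] grip 0.0126 q6 0.79
row [0.001 0.    0.002] [-0.005 -0.001  0.103]
```

View pics/r7.png

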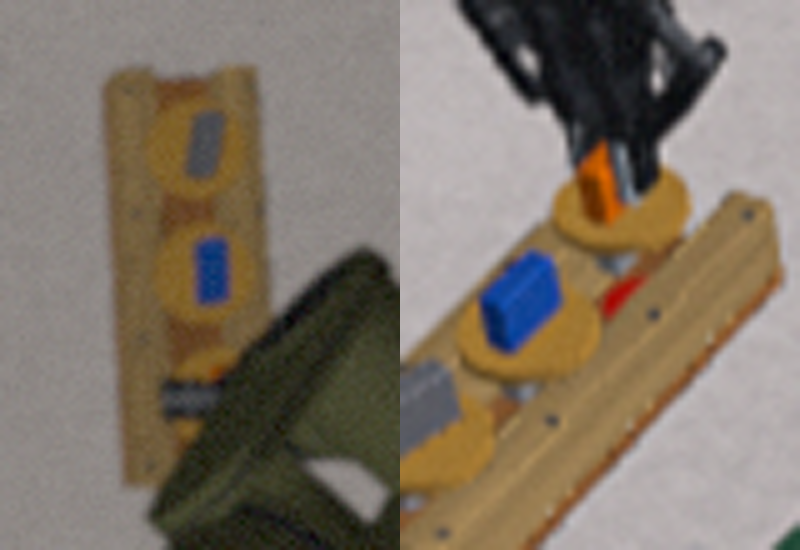

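Emit:
{"method": "step_arm", "body": {
  "steps": [
    [0, 0, 0, 0, 0, 0.03, -1],
    [0, 0, 0, 0, 0, 0.06, -1],
    [0, 0, 0, 0, 0, 0.085, -1],
    [0, 0, 0, 0, 0, 0.1, -1],
    [0, 0, 0, 0, 0, 0.1, -1]
  ]
}}

```text
time: 25.7
tool_pos: [0.4266, -0.3054, 0.0645]
tcp_rot: [[0.998, 0.055, -0.001], [0.055, -0.998, -0.001], [-0.001, 0.001, -1.0]]
wrist_force: [0.3, -0.7, -2.7]
grip_width: 0.013
```

Emit:
{"method": "step_arm", "body": {
  "steps": [
    [0, 0, 0, 0, 0, 0.007, -1],
    [0, 0, 0, 0, 0, 0.013, -1],
    [0, 0, 0, 0, 0, 0.013, -1]
  ]
}}

```text
time: 26.0
tool_pos: [0.4268, -0.3056, 0.0642]
tcp_rot: [[0.998, 0.055, -0.001], [0.055, -0.998, -0.001], [-0.001, 0.001, -1.0]]
wrist_force: [-3.5, 1.8, 7.1]
grip_width: 0.0127
```

Emit:
{"method": "step_arm", "body": {
  "steps": [
    [0, 0, 0, 0, 0, 0, -0.4],
    [0, 0, 0, 0, 0, 0, -0.4],
    [0, 0, 0, 0, 0, 0, -0.1],
    [0, 0, 0, 0, 0, 0, -0.1],
    [0, 0, 0, 0, 0, -0.03, -0.1],
    [0, 0, 0, 0, 0, -0.12, -0.1],
    [0, 0, 0, 0, 0, -0.3, -0.1],
    [0, 0, 0, 0, 0, -0.6, -0.1],
    [0, 0, 0, 0, 0, -0.9, -0.1],
    [0, 0, 0, 0, 0, -0.9, -0.1]
  ]
}}

```text
time: 27.0
tool_pos: [0.4305, -0.3085, 0.209]
tcp_rot: [[0.998, 0.055, 0.011], [0.055, -0.998, -0.011], [0.01, 0.012, -1.0]]
wrist_force: [0.2, -0.5, 0.3]
grip_width: 0.0384
```

Emit:
{"method": "step_arm", "body": {
  "steps": [
    [0, 0, 0, -0.6, 0.0, -0.2, -0.1],
    [0, 0, 0, -0.6, 0.0, -0.2, -0.1],
    [0, 0, 0, -0.6, 0.0, -0.2, -0.1],
    [0, 0, 0, -0.6, 0.4, -0.2, -0.1],
    [0, 0, 0, -0.6, 0.7, -0.2, -0.1],
    [0, 0, 0, -0.6, 0.7, -0.2, -0.1]
  ]
}}

```text
time: 27.6
tool_pos: [0.346, -0.4217, 0.239]
tcp_rot: [[0.999, 0.052, 0.01], [0.052, -0.999, -0.012], [0.01, 0.012, -1.0]]
wrist_force: [0.5, 0.2, -0.0]
grip_width: 0.0386
```

Run:
```python
from h import *
p,d=grab('top','t8.png');p2,d2=grab('scene','s8.png')
cv2.imwrite('pics/r8.png',np.hstack([cv2.resize(p[140:250,395:475][:,:,::-1],(400,550),interpolation=cv2.INTER_CUBIC),cv2.resize(p2[120:203,190:250][:,:,::-1],(400,550),interpolation=cv2.INTER_CUBIC)]))
go([.426,-.3053,.0645],-87)
from fine import fine
fine('8',3)
```

```text
t 27.7 pos [ 0.3461 -0.4187  0.2388] yaw -86.93 F [-0.2  0.6  0.1] grip 0.0386 q6 0.54
row [ 0.007 -0.006  0.001] [ 0.561 -0.738  1.16 ]
152 
153 
154  red 356.07 (76) [ 0.6227 -0.0438]
155  red 356.22 (217) [ 0.6195 -0.0443]
156  red 356.16 (241) [ 0.6164 -0.0442]
157  red 356.09 (216) [ 0.6133 -0.044 ]
158  red 355.99 (206) [ 0.6101 -0.0437]
159  red 355.93 (182) [ 0.607  -0.0436]
160  red 355.99 (116) [ 0.6038 -0.0438]
161  yel 355.63 (97) [ 0.6015 -0.0432]
162  yel 355.65 (127) [ 0.5984 -0.0433]
163  yel 355.54 (112) [ 0.5952 -0.0429]
164  yel 355.42 (142) [ 0.5921 -0.0426]
165  yel 355.41 (195) [ 0.589  -0.0426]
166  yel 355.37 (172) [ 0.5858 -0.0426]
167  yel 355.33 (99) [ 0.5827 -0.0425]
168  yel 355.18 (68) [ 0.5795 -0.042 ]
169  yel 355.07 (54) [ 0.5764 -0.0417]
```

View pics/r8.png

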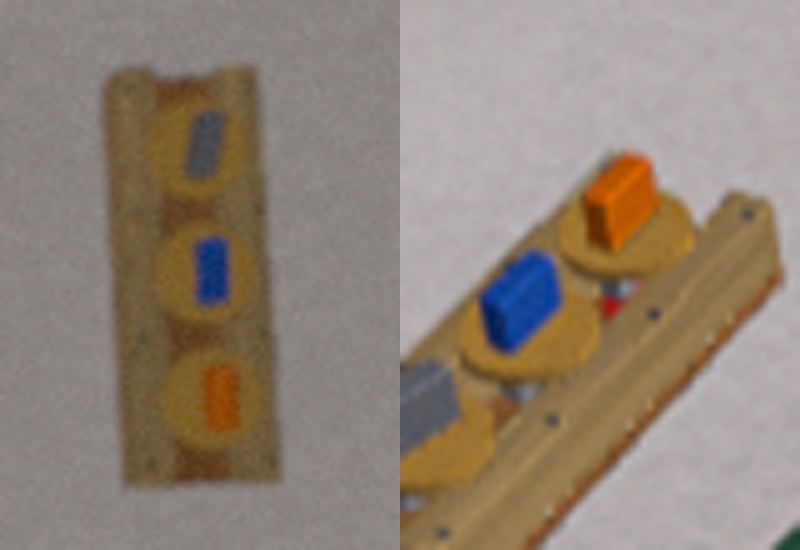

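View pics/f8.png

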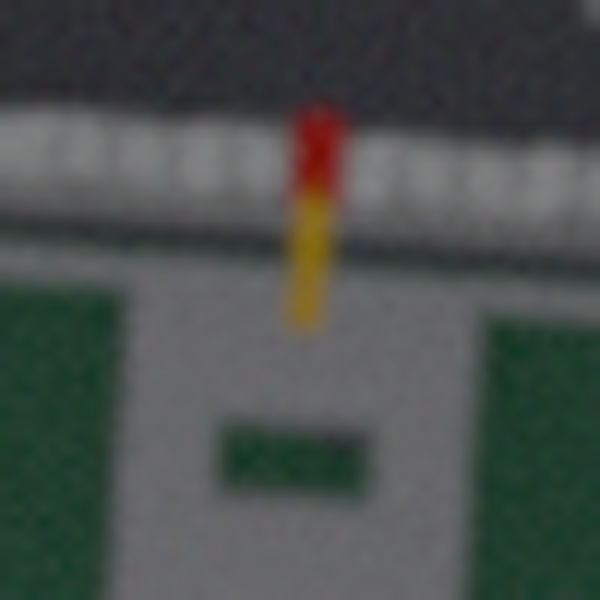

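View pics/s8.png

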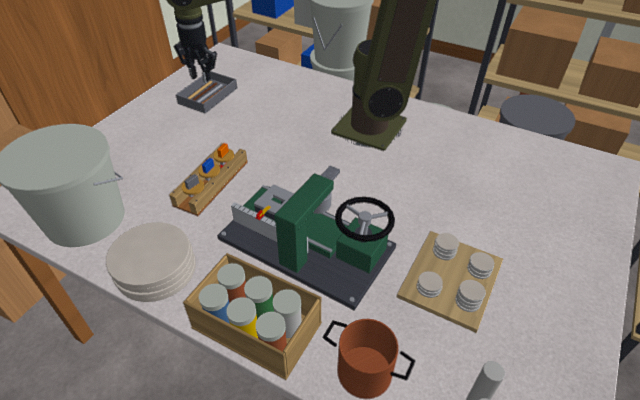

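Emit:
{"method": "step_arm", "body": {
  "steps": [
    [0, 0, 0, 0, 0, 0, -0.1],
    [0, 0, 0, 0, 0, 0, -0.1],
    [0, 0, 0, 0, 0, 0, -0.1]
  ]
}}

```text
time: 28.3
tool_pos: [0.3464, -0.4167, 0.2398]
tcp_rot: [[0.998, 0.057, 0.011], [0.057, -0.998, -0.012], [0.01, 0.012, -1.0]]
wrist_force: [0.2, -0.1, 0.0]
grip_width: 0.0383
```

Run:
```python
from h import *
print(at_z('top',(354.4,183.3),.08))
for q in [(183.2,175.5),(342,236)]: pass
s=manip.observe();print(s['dq'],s['wrist_force'])
print(manip.job_done())
```

```text
[ 0.53230546 -0.04066078  0.08      ]
[-0.00290911  0.0060273  -0.00092242  0.00151173  0.00079708 -0.00033115] [ 0.18817967 -0.10588261  0.04605998]
the job is handed in; nothing more can be done
None
```

I wound the carriage out to the red flag, unlocked the die, lifted it straight out and hung it over the red disc. I handed the job in at 28.3 s of the 72 s allowed; no verdict was given.

- **Wheel:** It took two rim grasps, about 120° and then about 103° clockwise. In the final pictures the pointer is at y ≈ -0.0435 to -0.044 and the flag at y ≈ -0.044, so they agree within about 1 mm. The pointer did not move after I let go of the wheel.
- **Die:** My first pinch on the grip came out about 8 mm too high, so I opened and re-gripped lower before turning anything. I turned it about 58° anticlockwise with no resistance, and it came out carrying only its own weight, with no snag on the plate.
- **Rack:** The flange touched the rails at exactly the expected height. The pictures show it lying level and in line with the two spare dies, with the red disc partly visible beneath it.
- **Left alone:** Both spare dies look unmoved in the before-and-after close-ups. I checked the clay stacks only by eye in the last wide picture, where they look unmoved. I did not check the brush in the final pictures; the arm never worked near it.
- **Checks that disagreed:** The network reported the flag and the socket up to about 1–2 cm off in places. I used colour-based measurements instead. My readings of the die's starting angle came out slightly above the stated range, which made no difference to the result.

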